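# Clip the graphite mandrels on their rail and put them away

### The arm

A 6-joint arm with a two-finger parallel gripper is mounted at the origin on the work surface; the furniture and walls round the work are solid. World frame = base frame: x ahead of the robot, y to its left, z up, the work surface at z = 0. Lengths are in mm, angles in degrees, forces in N, time in s.
With the tool pointing down it reaches from about 350 to 850 mm from the base axis. Payload 8.1 kg.
Tool frame: the origin (TCP) lies on the centre line of the jaws, within the pads' length; the fingertips stand 19 mm ahead of it and the grasp point (between the pads) is the TCP; z points along the fingers, y is the line along which they close (so a half turn about z gives the same grasp; the last joint's range is limited). The gripper opens to 85 mm and grips with 20 to 120 N. Pads are 22 mm wide; open, the fingers measure 114 mm over their backs; the gripper's body (76 mm by 85 mm) begins 54 mm behind the grasp point. The pads swing forward as they close: fully open they stand 13 mm farther back than shut.
Start: joints at [-77.888, 7.471, 85.268, -0, 87.261, -4.893], TCP at [175.497, -573.765, 250.292] pointing down, gripper open.
Joint ranges: [-169.43, 169.43], [-51.17, 129.36], [1.28, 143.12], [-76.62, 256.62], [0, 156.53], [-152.29, 152.29]. Speed limits (degrees/s): [136.94, 136.94, 159.86, 180, 180, 180].

### API

Orientations are given as [roll, pitch, yaw] about the fixed x, y, z axes, in that order (R = Rz(yaw) Ry(pitch) Rx(roll)).
In Python, from bench import r gives the robot as it stands. The module is installed in compiled form; this text tells all that it offers.
- The arm moves only by the tool servo_tool, never from a script. Its arguments are lists of equal length, an entry for each row: "fingers": the finger opening in m, from 0 to 0.0854; "linear": the shift along the tool's x, y, z in m, a list of three; "rotation": the turn, a rotation vector about the tool's x, y, z in degrees, a list of three. A call has 1 to 10 rows; each row is the pose to reach, as a shift and turn from the pose commanded when the call began, along the tool's axes at that moment; what a row does not reach only later rows make up. A row lasts 1/10 s, in which the tool goes at most 50 mm and 8.59 degrees, less where a joint would pass 70% of its speed; a pose out of reach is approached as far as the arm can. A call with a gripper value outside its range is refused whole. The fingers move at their own pace and stop on an object; "force" is the grip in N (left out, the last holds). Time passes only in rows, so rows that repeat a pose let the fingers close. It gives the time, the measured TCP pose, the force, the opening and the grip force at its end, in the units of the state.
- r.sense(): the state, without advancing time (a new reading comes with each control period).
- r.snapshot(name): name is "scene" or "side" or "wrist"; returns a dict with "frame" (384x512x3 uint8, red, green, blue), "fx", "fy", "cx", "cy" (pixels), "k1" (the pictures are not rectified: a ray, as slopes to the right and down, at radius r is drawn at 1 + k1 r^2 times it, then the intrinsics apply), "camera_from_world" (4x4, takes a point from world to camera coordinates). Camera axes: x right, y up, looking along -z (the intrinsics and any distortion apply to the point x, -y, -z); pixel columns grow to the right and rows downward; lengths in mm; the calibration is good to about 2 mm. A picture is of the moment at which its call begins. There is no depth.
- r.hand_in(): hands the job in; it is judged then, once.
The state is a dict: "time": time; "joint_pos": joint angles; "qd": joint speeds; "joint_efforts": joint torques, N m; "tool_pos": TCP position; "tcp_rot": TCP orientation; "ft_force": force on the tool from outside, world axes, zero at the start; "wrist_torque": the same for the moment, N m; "finger_gap": finger opening in mm; "grip_force": force on a finger pad.
Only numpy, scipy, OpenCV 4.12 (cv2) and the standard library are available. Lean on these libraries where they do the work, as an engineer would, in place of code of your own. Each camera call takes 0.05 s, during which the arm holds its last target. There are 200 camera calls.

### The job

Click every graphite mandrel lying on the bench onto the spring-clip rail in size order, each pressed fully home in the clip of its own size (a clip whose mandrel is missing stays empty), with the rail standing on the bench. Then lift the loaded rail by its grip block, set it down flat in the open drawer of the tool chest, and gently slide the drawer fully shut. Leave the jar and the crucible standing where they are.

Things in the scene. Friction and masses are not known exactly. Their poses are not given: they have to be found in the camera images.
- rail: Loose clip rail, 0.6 kg: dark wooden plate 80 (x) x 256 (y) x 10 mm flat on the bench, origin at the centre of its underside, z up, y along the row of four spring clips towards the smallest. Each clip is a pair of sprung steel lips 11 mm wide at x = -26 and +26 mm, 41 mm free between for fingers; pressing a mandrel in from above takes about 5 to 12 N, then the lips snap over it.
- rail_handle (a point): Grip block of light wood in the rail's middle, 36 mm long (rail x), 16 mm thick (rail y), its top 70 mm above the rail's underside; this point is in it, 55 mm above the underside. Axes as the rail's. Lift the rail here, pinched across the 16 mm. A clipped mandrel beside it leaves 26 to 31 mm free on that side, so open the fingers only part way.
- clip0 (a point): The largest clip, at rail y -104 mm: this point is where the centre of its mandrel lies when clicked home, 42 mm above the rail's underside (32 mm above the plate); the shaft then lies along this frame's x, its square ends outside the pair of lips, with 8 mm of play either way along x. Each lip opens 2 mm to let the shaft pass.
- mandrel0_mid (a point): The largest mandrel, dark graphite, may be absent: a round shaft 26 mm in diameter and 80 mm long between two square ends 34 x 34 mm, 124 mm over all, so that it does not roll. This point is its centre, 17 mm above the bench as it lies; x runs along the shaft (either way round is alike). 30 to 110 g.
- clip1 (a point): The second largest clip, at rail y -48 mm: this point is where the centre of its mandrel lies when clicked home, 42 mm above the rail's underside (32 mm above the plate); the shaft then lies along this frame's x, its square ends outside the pair of lips, with 8 mm of play either way along x. Each lip opens 2 mm to let the shaft pass.
- mandrel1_mid (a point): The second largest mandrel, dark graphite, may be absent: a round shaft 22 mm in diameter and 80 mm long between two square ends 30 x 30 mm, 116 mm over all, so that it does not roll. This point is its centre, 15 mm above the bench as it lies; x runs along the shaft (either way round is alike). 30 to 110 g.
- clip2 (a point): The second smallest clip, at rail y +48 mm: this point is where the centre of its mandrel lies when clicked home, 42 mm above the rail's underside (32 mm above the plate); the shaft then lies along this frame's x, its square ends outside the pair of lips, with 8 mm of play either way along x. Each lip opens 2 mm to let the shaft pass.
- mandrel2_mid (a point): The second smallest mandrel, dark graphite, may be absent: a round shaft 18 mm in diameter and 80 mm long between two square ends 26 x 26 mm, 108 mm over all, so that it does not roll. This point is its centre, 13 mm above the bench as it lies; x runs along the shaft (either way round is alike). 30 to 110 g.
- clip3 (a point): The smallest clip, at rail y +104 mm: this point is where the centre of its mandrel lies when clicked home, 42 mm above the rail's underside (32 mm above the plate); the shaft then lies along this frame's x, its square ends outside the pair of lips, with 8 mm of play either way along x. Each lip opens 2 mm to let the shaft pass.
- mandrel3_mid (a point): The smallest mandrel, dark graphite, may be absent: a round shaft 14 mm in diameter and 80 mm long between two square ends 22 x 22 mm, 100 mm over all, so that it does not roll. This point is its centre, 11 mm above the bench as it lies; x runs along the shaft (either way round is alike). 30 to 110 g.
- drawer_floor (a point): Middle of the FRONT edge of the drawer's inner floor, 22 mm above the bench; x points into the chest, z up. The floor runs from here 235 mm in x and 149 mm to either side in y; the walls rise 76 mm, the front 87 mm above it. Fixed grey chest, 280 deep, 340 wide, 120 mm high; the drawer starts open. The chest's roof (86 mm above this floor) begins at x = joint value - 6 mm from here.
- chest_drawer0_handle (a point): Middle of the drawer's steel bar handle: a horizontal bar 11 mm thick and 120 mm long, 35 mm in front of the drawer front, 60 mm above the drawer's inner floor.
- chest_drawer0 (a joint): How far the drawer stands open, m: 0 is shut, 0.197 fully open; it starts at 0.17 to 0.19. It slides with about 1 N of friction.
- jar: Bystander: screw-lid glass jar, 48 mm across and 59 mm high, standing; origin at the centre of its underside.
- cup: Bystander: clay crucible, 58 mm across and 48 mm high, standing; origin at the centre of its underside.
Not all that is in view belongs to the job. Leave any orange or white look-alike of the part that bears mandrel1_mid alone.

How it is judged (in metres and radians):
On the way, in this order (a step that is already met when the one before it is completed fails the run):
1. every mandrel is clicked home in the clip of its size, the rail standing on the bench (x of mandrel0_mid in the frame of clip0 between -0.012 and 0.012 m and y of mandrel0_mid in the frame of clip0 between -0.004 and 0.004 m and z of mandrel0_mid in the frame of clip0 between -0.004 and 0.004 m and angle between the x axis of mandrel0_mid and the x axis of clip0, either way round below 0.12 rad and x of mandrel1_mid in the frame of clip1 between -0.012 and 0.012 m and y of mandrel1_mid in the frame of clip1 between -0.004 and 0.004 m and z of mandrel1_mid in the frame of clip1 between -0.004 and 0.004 m and angle between the x axis of mandrel1_mid and the x axis of clip1, either way round below 0.12 rad and x of mandrel2_mid in the frame of clip2 between -0.012 and 0.012 m and y of mandrel2_mid in the frame of clip2 between -0.004 and 0.004 m and z of mandrel2_mid in the frame of clip2 between -0.004 and 0.004 m and angle between the x axis of mandrel2_mid and the x axis of clip2, either way round below 0.12 rad and x of mandrel3_mid in the frame of clip3 between -0.012 and 0.012 m and y of mandrel3_mid in the frame of clip3 between -0.004 and 0.004 m and z of mandrel3_mid in the frame of clip3 between -0.004 and 0.004 m and angle between the x axis of mandrel3_mid and the x axis of clip3, either way round below 0.12 rad and height (world z) of rail_handle below 0.063 m), for 0.2 s.
2. the loaded rail stands on the floor of the open drawer (x of mandrel0_mid in the frame of clip0 between -0.012 and 0.012 m and y of mandrel0_mid in the frame of clip0 between -0.004 and 0.004 m and z of mandrel0_mid in the frame of clip0 between -0.004 and 0.004 m and angle between the x axis of mandrel0_mid and the x axis of clip0, either way round below 0.12 rad and x of mandrel1_mid in the frame of clip1 between -0.012 and 0.012 m and y of mandrel1_mid in the frame of clip1 between -0.004 and 0.004 m and z of mandrel1_mid in the frame of clip1 between -0.004 and 0.004 m and angle between the x axis of mandrel1_mid and the x axis of clip1, either way round below 0.12 rad and x of mandrel2_mid in the frame of clip2 between -0.012 and 0.012 m and y of mandrel2_mid in the frame of clip2 between -0.004 and 0.004 m and z of mandrel2_mid in the frame of clip2 between -0.004 and 0.004 m and angle between the x axis of mandrel2_mid and the x axis of clip2, either way round below 0.12 rad and x of mandrel3_mid in the frame of clip3 between -0.012 and 0.012 m and y of mandrel3_mid in the frame of clip3 between -0.004 and 0.004 m and z of mandrel3_mid in the frame of clip3 between -0.004 and 0.004 m and angle between the x axis of mandrel3_mid and the x axis of clip3, either way round below 0.12 rad and y of rail_handle in the frame of drawer_floor between -0.035 and 0.035 m and x of rail_handle in the frame of drawer_floor between 0.04 and 0.195 m and z of rail_handle in the frame of drawer_floor below 0.061 m and angle between rail_handle's own z axis and vertical below 0.08 rad and value of joint chest_drawer0 above 0.12 m), for 0.2 s.
At the end, for the whole second after the job is handed in: The drawer is open by less than 8 mm and at rest; the rail stands flat on its floor (within 6 mm, tilt under 0.08 rad), every mandrel present lies in the clip of its own size (within 4 mm across and in height, 12 mm along, 0.12 rad) (x of mandrel0_mid in the frame of clip0 between -0.012 and 0.012 m and y of mandrel0_mid in the frame of clip0 between -0.004 and 0.004 m and z of mandrel0_mid in the frame of clip0 between -0.004 and 0.004 m and angle between the x axis of mandrel0_mid and the x axis of clip0, either way round below 0.12 rad and x of mandrel1_mid in the frame of clip1 between -0.012 and 0.012 m and y of mandrel1_mid in the frame of clip1 between -0.004 and 0.004 m and z of mandrel1_mid in the frame of clip1 between -0.004 and 0.004 m and angle between the x axis of mandrel1_mid and the x axis of clip1, either way round below 0.12 rad and x of mandrel2_mid in the frame of clip2 between -0.012 and 0.012 m and y of mandrel2_mid in the frame of clip2 between -0.004 and 0.004 m and z of mandrel2_mid in the frame of clip2 between -0.004 and 0.004 m and angle between the x axis of mandrel2_mid and the x axis of clip2, either way round below 0.12 rad and x of mandrel3_mid in the frame of clip3 between -0.012 and 0.012 m and y of mandrel3_mid in the frame of clip3 between -0.004 and 0.004 m and z of mandrel3_mid in the frame of clip3 between -0.004 and 0.004 m and angle between the x axis of mandrel3_mid and the x axis of clip3, either way round below 0.12 rad and y of rail_handle in the frame of drawer_floor between -0.035 and 0.035 m and x of rail_handle in the frame of drawer_floor between 0.04 and 0.195 m and z of rail_handle in the frame of drawer_floor below 0.061 m and angle between rail_handle's own z axis and vertical below 0.08 rad and value of joint chest_drawer0 below 0.008 m and velocity of joint chest_drawer0 below 0.02 m/s); the robot touches nothing.
It fails at once if the jar or the crucible is pushed more than 25 mm or tipped (distance of any of jar, cup from where it was at the start of the episode above 0.025 m or angle between any of jar, cup's own z axis and vertical above 0.4 rad).
It fails at once if the drawer is slammed (over 0.5 m/s) (velocity of joint chest_drawer0 below -0.5 m/s).
It fails at once if the rail is tipped by more than 0.7 rad (angle between rail_handle's own z axis and vertical above 0.7 rad).
Of mandrel0, mandrel1, mandrel2, mandrel3 only 3 to 4 are there at a start; the rules pass over those that are not, and their reading is None.
At some moment in a run one of mandrel0, mandrel1, mandrel2, mandrel3 may be knocked a few centimetres aside while the robot is not near it.
It also fails if it takes over 208 s, if anything falls off the work surface, if the arm or the gripper's body presses on something with over 40 N, if the wrist force passes 120 N, or if a joint passes its speed limit or range.

## Working session

There is one attempt and no reset: what is moved stays moved. The work goes in short steps, Python scripts to look and compute and a tool call to move; the robot and the scene stay as the last step left them, time stands still between calls to the robot, and variables do not carry over. Pictures are saved under pics/ and viewed, at most 14 in all, crops included, and the job is handed in when it is done.

Besides the shell and the picture viewer there is one more tool, called after ">>>" as a command line: name --argument value ..., lists and objects as JSON in quotes. servo_tool: Moves the arm, as the interface text tells. Its arguments: {"type":"object","properties":{"fingers":{"type":"array","items":{"type":"number"}},"linear":{"type":"array","items":{"type":"array","items":{"type":"number"}}},"rotation":{"type":"array","items":{"type":"array","items":{"type":"number"}}},"force":{"type":"number"}},"required":["fingers","linear","rotation"]}

```bash
mkdir -p pics; ls
cat > h.py <<'E'
import numpy as np, cv2
from bench import r
def snap(n,save=None):
    s=r.snapshot(n)
    s={k:(np.array(v) if k in('frame','camera_from_world') else v) for k,v in s.items()}
    if save: cv2.imwrite('pics/'+save+'.png',s['frame'][:,:,::-1])
    np.save('pics/'+(save or n)+'.npy',s,allow_pickle=True)
    return s
def load(f): return np.load('pics/'+f+'.npy',allow_pickle=True).item()
def ray(s,u,v):
    x=(u-s['cx'])/s['fx'];y=(v-s['cy'])/s['fy']
    a,b=x,y
    for _ in range(20):
        k=1+s['k1']*(a*a+b*b); a,b=x/k,y/k
    M=s['camera_from_world'];R=M[:3,:3];o=-R.T@M[:3,3]
    d=R.T@np.array([a,-b,-1.]);return o,d/np.linalg.norm(d)
def onz(s,u,v,z):
    o,d=ray(s,u,v);return o+d*(z-o[2])/d[2]
def proj(s,p):
    M=s['camera_from_world'];c=M[:3,:3]@np.asarray(p,float)+M[:3,3]
    a,b=c[0]/-c[2],-c[1]/-c[2];k=1+s['k1']*(a*a+b*b)
    return np.array([s['cx']+s['fx']*a*k,s['cy']+s['fy']*b*k])
def tri(l):
    A=np.zeros((3,3));B=np.zeros(3)
    for s,u,v in l:
        o,d=ray(s,u,v);P=np.eye(3)-np.outer(d,d);A+=P;B+=P@o
    p=np.linalg.solve(A,B)
    return p,[np.linalg.norm((np.eye(3)-np.outer(ray(s,u,v)[1],ray(s,u,v)[1]))@(p-ray(s,u,v)[0])) for s,u,v in l]
E
python3 - <<'E'
from h import *
for n in('scene','side','wrist'):
    s=snap(n,n+'0'); M=s['camera_from_world'];print(n,s['fx'],s['k1'],-M[:3,:3].T@M[:3,3],-M[2,:3])
a,b,c=[cv2.imread(f'pics/{n}0.png') for n in('scene','side','wrist')]
print(r.sense())
E
```

```text
pics
scene 487.0557702937441 -0.06454683797128716 [-736.34740095  991.68997225  832.67768062] [ 0.7357356  -0.52484634 -0.42805308]
side 487.0934282820945 -0.18374327028108392 [  456.16543034 -1169.35448073   743.88753569] [ 0.06029758  0.88817829 -0.45552555]
wrist 272.7012971109557 -0.033637802174803264 [ 253.45894989 -549.59702153  373.38042431] [-0.3049273  -0.09115579 -0.94800315]
{'time': 0.15, 'joint_pos': array([-7.78866968e+01,  7.50683967e+00,  8.53158469e+01, -2.53033478e-05,
        8.72619136e+01, -4.89274732e+00]), 'qd': array([-0.00026257, -0.03859146, -0.16013015, -0.00240021, -0.00542793,
       -0.05102023]), 'joint_efforts': array([ 2.84344649e-03, -5.70062184e+01, -5.01158631e+01, -4.03460774e-05,
        9.63443366e-03,  2.14905657e-05]), 'tool_pos': array([ 175.42273829, -573.35980491,  249.45933921]), 'tcp_rot': array([-1.79915706e+02, -7.19043036e-03,  1.70060465e+01]), 'ft_force': array([ 0.07884573,  0.26036572, -0.69935942]), 'wrist_torque': array([-0.03623959, -0.05990058,  0.03668251]), 'grip_force': 0.0, 'finger_gap': 85.36975833579477}
```

View pics/scene0.png

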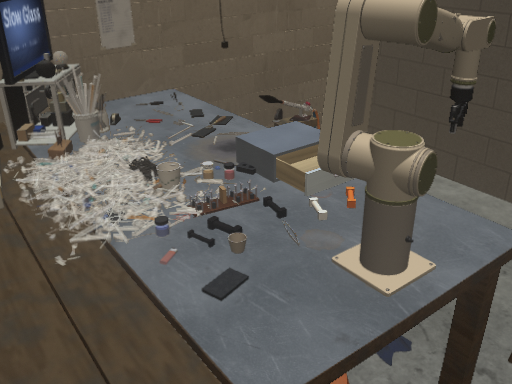

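View pics/side0.png

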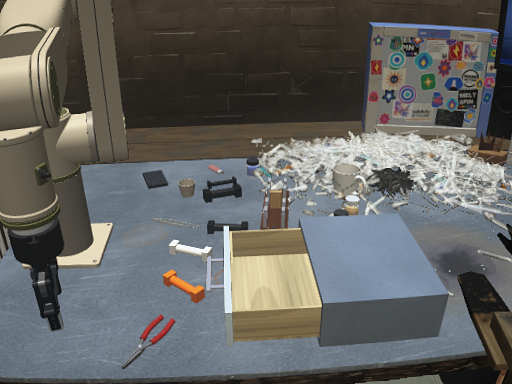

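View pics/wrist0.png

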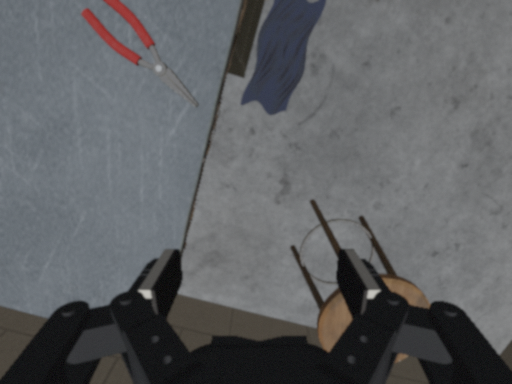

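Scene view: the rail is at (222,198) and three dark mandrels at (275,207), (225,226) and (200,238). The crucible is at (237,242), jars at (162,226), (207,170) and (229,171), and the open drawer around (305,170). The side view agrees, and the white and orange look-alikes are near (190,250) and (184,286). The wrist view holds nothing useful.

Run:
```python
from h import *
s=load('scene0');d=load('side0')
for n,u,v in [('railL',192,210),('railR',258,202),('m_a',275,207),('m_b',225,226),('m_c',200,238),('cup',237,249),('jarblue',162,233),('jar2',207,178),('jar3',229,178),('white',318,208),('orange',351,198)]:
    print(n,onz(s,u,v,12).round())
for n,u,v in [('m_a',228,227),('m_b',223,195),('m_c',226,182),('cup',187,195),('jarblue',252,173),('rail',275,205),('white',190,251),('frontL',225,232),('frontR',230,336)]:
    print('side',n,onz(d,u,v,12).round())
cv2.imwrite('pics/c1.png',np.vstack([cv2.resize(s['frame'][150:270,140:340,::-1],(800,480),interpolation=cv2.INTER_CUBIC)[:300+100]]))
```

```text
railL [615. 289.  12.]
railR [520.  69.  12.]
m_a [452.  45.  12.]
m_b [451. 257.  12.]
m_c [437. 361.  12.]
cup [313. 304.  12.]
jarblue [539. 444.  12.]
jar2 [812. 107.  12.]
jar3 [757.  38.  12.]
white [353. -69.  12.]
orange [ 335. -216.   12.]
side m_a [455.  54.  12.]
side m_b [443. 260.  12.]
side m_c [455. 358.  12.]
side cup [324. 270.  12.]
side jarblue [549. 424.  12.]
side rail [606. 176.  12.]
side white [350. -64.  12.]
side frontL [446.  27.  12.]
side frontR [ 449. -398.   12.]
```

View pics/c1.png

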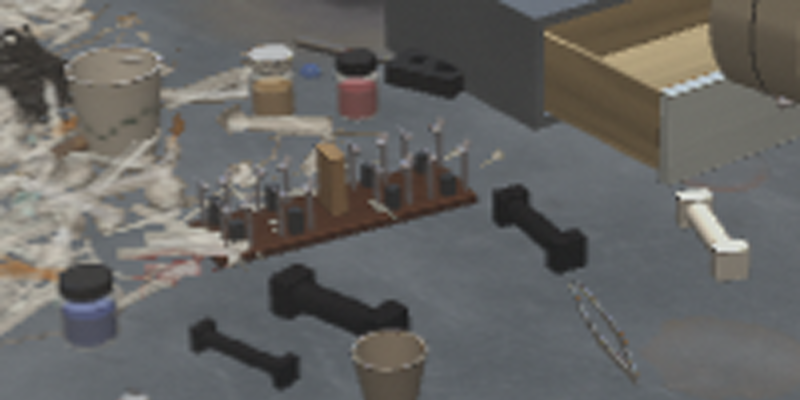

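The crop confirms the rail with its grip block in the middle, mandrels m_a, m_b and m_c, and the crucible just in front of m_b. Next I move the wrist camera over the rail.

Add to h.py:
```python
from scipy.spatial.transform import Rotation as Ro
def go(x,y,z,yaw,cmd=None):
    """tool-frame shift (m) and rotvec (deg) from the current pose to (x,y,z), tool down, yaw"""
    s=r.sense();R=Ro.from_euler('xyz',s['tcp_rot'],degrees=True)
    d=R.inv().apply(np.array([x,y,z])-s['tool_pos'])/1000
    w=(R.inv()*Ro.from_euler('xyz',[180,0,yaw],degrees=True)).as_rotvec(degrees=True)
    print('lin',d.round(4),'rot',w.round(2),'t',s['time'],'F',s['ft_force'].round(1),'gap',round(s['finger_gap'],1))
```

```text
(no output)
```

>>> servo_tool --fingers '[0.085,0.085,0.085,0.085,0.085,0.085,0.085,0.085,0.085,0.085]' --linear '[[0.316,-0.307,-0.06],[0.316,-0.307,-0.06],[0.316,-0.307,-0.06],[0.316,-0.307,-0.06],[0.316,-0.307,-0.06],[0.316,-0.307,-0.06],[0.316,-0.307,-0.06],[0.316,-0.307,-0.06],[0.316,-0.307,-0.06],[0.316,-0.307,-0.06]]' --rotation '[[0,0,-70],[0,0,-70],[0,0,-70],[0,0,-70],[0,0,-70],[0,0,-70],[0,0,-70],[0,0,-70],[0,0,-70],[0,0,-70]]'

```text
time: 1.15
tool_pos: [390.1, -183.6, 311.3]
tcp_rot: [179.9, -0.0, 87.4]
ft_force: [-1.0, -0.4, 0.0]
finger_gap: 85.1
grip_force: 0.0
```

```bash
python3 -c "
from h import *
go(600,200,300,157)"
```

```text
lin [0.3926 0.1924 0.0121] rot [ 1.400e-01  4.000e-02 -6.958e+01] t 1.15 F [-1.  -0.4  0. ] gap 85.1
```

>>> servo_tool --fingers '[0.085,0.085,0.085,0.085,0.085,0.085,0.085,0.085,0.085,0.085]' --linear '[[0.393,0.192,0.012],[0.393,0.192,0.012],[0.393,0.192,0.012],[0.393,0.192,0.012],[0.393,0.192,0.012],[0.393,0.192,0.012],[0.393,0.192,0.012],[0.393,0.192,0.012],[0.393,0.192,0.012],[0.393,0.192,0.012]]' --rotation '[[0,0,-70],[0,0,-70],[0,0,-70],[0,0,-70],[0,0,-70],[0,0,-70],[0,0,-70],[0,0,-70],[0,0,-70],[0,0,-70]]'

```text
time: 2.15
tool_pos: [600.9, 197.8, 295.5]
tcp_rot: [-179.9, -0.2, 157.2]
ft_force: [-0.4, -0.0, -1.0]
finger_gap: 85.0
grip_force: 0.0
```

```bash
python3 -c "
from h import *
s=snap('wrist','w1');print(r.sense()['tool_pos'],r.sense()['qd'])
cv2.imwrite('pics/w1b.png',cv2.resize(s['frame'][:,:,::-1],(800,600),interpolation=cv2.INTER_CUBIC))"
```

```text
[600.41027787 195.74309265 296.17206946] [-2.36954731 -3.02534481  1.97123413 -0.858331    0.45744468 -0.32855366]
```

View pics/w1b.png

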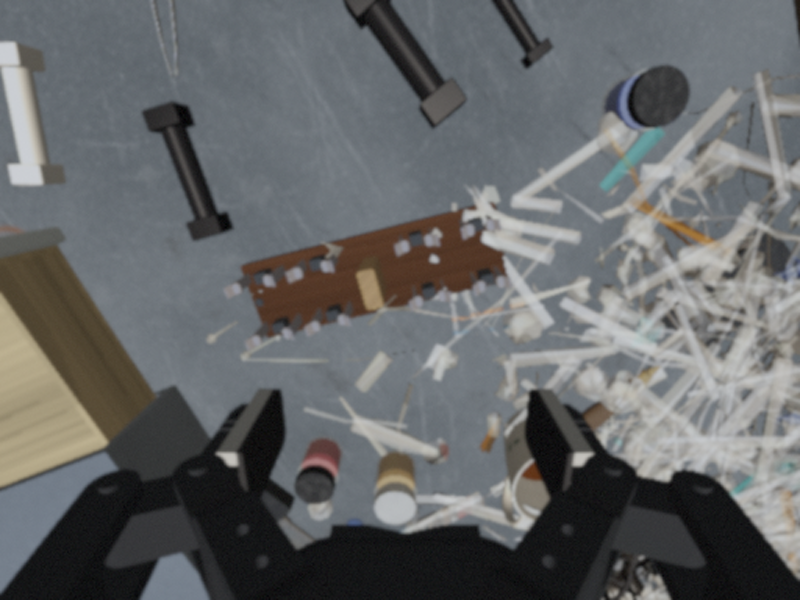

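The wrist view (800x600) shows the rail with corners near (243,265), (263,335), (510,275) and (480,205), and the grip block at (370,287). m_a is at (187,172), m_b at (408,60) and m_c at (520,25), the blue jar at (652,97) and the drawer at lower left. I take a second view for triangulation.

>>> servo_tool --fingers '[0.085,0.085,0.085,0.085]' --linear '[[0.05,0.005,0],[0.1,0.01,0],[0.12,0.012,0],[0.12,0.012,0]]' --rotation '[[0,0,0],[0,0,0],[0,0,0],[0,0,0]]'

```text
time: 2.6
tool_pos: [492.5, 252.6, 298.8]
tcp_rot: [180.0, 0.0, 157.0]
ft_force: [0.8, -0.7, 0.4]
finger_gap: 84.7
grip_force: 0.0
```

```bash
python3 -c "
from h import *
s=snap('wrist','w2');a=load('w1')
cv2.imwrite('pics/w2b.png',cv2.resize(s['frame'][:,:,::-1],(800,600),interpolation=cv2.INTER_CUBIC))
cv2.imwrite('pics/w1r.png',cv2.resize(a['frame'][120:226,140:340,::-1],(800,424),interpolation=cv2.INTER_CUBIC))"
```

```text
(no output)
```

View pics/w2b.png

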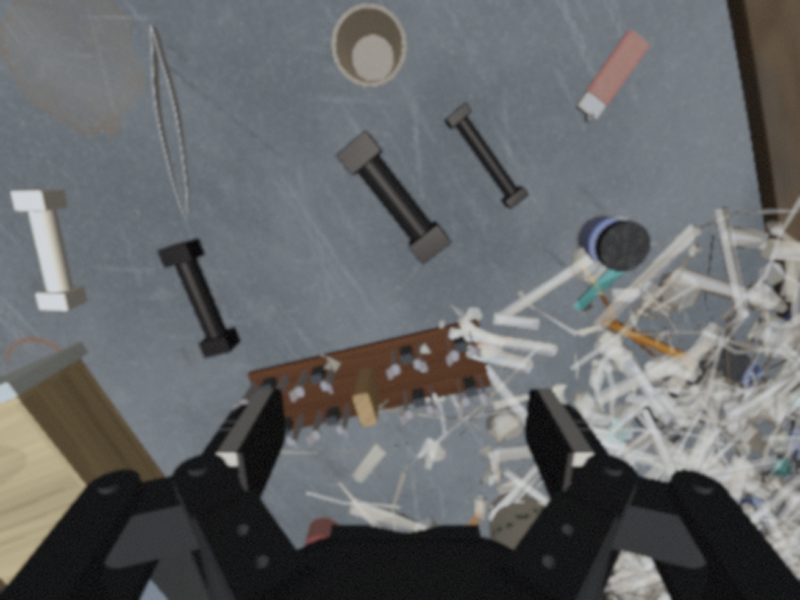

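View pics/w1r.png

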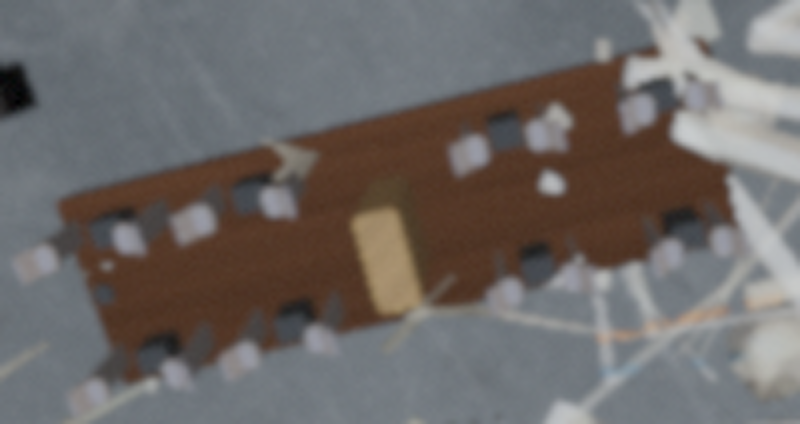

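Lip gaps shrink from left (about 94 crop px) to right (about 66), so clip0 is at the left, drawer-side end and rail +y points to image right. m_a (200,298), m_b (395,198), m_c (487,155), crucible (370,45) and blue jar (620,245) are all visible in w2. Now I measure.

```bash
cat >> h.py <<'E'
def mand(s,roi,z,thr=60):
    """dark blob in roi (u0,v0,u1,v1) -> mask pixels, projected to plane z"""
    f=s['frame'].astype(int);m=((f.max(2)<thr)).astype(np.uint8)
    k=np.zeros_like(m);k[roi[1]:roi[3],roi[0]:roi[2]]=1;m&=k
    m=cv2.morphologyEx(m,cv2.MORPH_CLOSE,np.ones((5,5),np.uint8))
    n,l,st,c=cv2.connectedComponentsWithStats(m);i=1+st[1:,4].argmax()
    v,u=np.nonzero(l==i)
    P=np.array([onz(s,a,b,z)[:2] for a,b in zip(u,v)])
    mu=P.mean(0);w,V=np.linalg.eigh(np.cov((P-mu).T));ax=V[:,1];t=(P-mu)@ax;q=(P-mu)@V[:,0]
    wid=[np.ptp(q[(t>a)&(t<b)]) for a,b in((t.min(),t.min()+18),(-20,20),(t.max()-18,t.max()))]
    return dict(c=c[i],xy=(mu+ax*(t.max()+t.min())/2).round(1),yaw=round(np.degrees(np.arctan2(ax[1],ax[0]))%180,1),L=round(np.ptp(t),1),wid=np.round(wid,1),bb=st[i][:4])
E
python3 - <<'E'
from h import *
a,b=load('w1'),load('w2')
A=mand(a,(85,55,160,160),15);B=mand(b,(95,140,160,240),15)
print('ma w1',A);print('ma w2',B);print(tri([(a,*A['c']),(b,*B['c'])]))
print('mb',mand(b,(210,80,295,172),16));print('mc',mand(b,(280,60,342,140),11))
# block & plate
for s,n in((a,'w1'),(b,'w2')):
    f=s['frame'];h=cv2.cvtColor(f,cv2.COLOR_RGB2HSV).astype(int)
    x=h[:,:,0];m=((x>8)&(x<25)&(h[:,:,1]>80)&(h[:,:,2]>140)).astype(np.uint8);m[:, :190]=0;m[:,290:]=0
    if n=='w1': m[:150]=0;m[210:]=0
    else: m[:225]=0;m[280:]=0
    k,l,st,c=cv2.connectedComponentsWithStats(m);i=1+st[1:,4].argmax()
    v,u=np.nonzero(l==i);pts=np.stack([u,v],1).astype(np.float32);rc=cv2.minAreaRect(pts)
    co=np.array([onz(s,*p,70)[:2] for p in cv2.boxPoints(rc)]);print(n,'block',st[i],rc,co.round(1).tolist(),co.mean(0))
    m=((((x<9)|(x>172))&(h[:,:,1]>95)&(h[:,:,2]<130))).astype(np.uint8);m[:,:145]=0;m[:,345:]=0;m[:125]=0;m[290:]=0
    m=cv2.morphologyEx(m,cv2.MORPH_OPEN,np.ones((3,3),np.uint8))
    k,l,st,c=cv2.connectedComponentsWithStats(m);i=1+st[1:,4].argmax();v,u=np.nonzero(l==i)
    P=np.array([onz(s,p,q,10)[:2] for p,q in zip(u,v)],np.float32)
    # long upper edge (robot side): topmost per column
    e=[];
    for cc in np.unique(u): e.append(onz(s,cc,v[u==cc].min()-.5,10)[:2])
    e=np.array(e);print(n,'plate',st[i],len(e));
    vx,vy,x0,y0=cv2.fitLine(e.astype(np.float32),cv2.DIST_HUBER,0,.5,.01).ravel();ang=np.degrees(np.arctan2(vy,vx))
    print(' top edge dir',ang, 'pt',x0,y0,'resid',np.std((e-[x0,y0])@[-vy,vx])); 
    R=np.array([[vx,vy],[-vy,vx]]);q=(P)@R.T;print(' along',np.percentile(q[:,0],[.2,99.8]),'across',np.percentile(q[:,1],[.2,99.8]),'block',(co.mean(0)@R.T),'edge',np.array([x0,y0])@R.T)
E
```

```text
ma w1 {'c': array([119.89190859, 106.87646695]), 'xy': array([452.3,  45.6]), 'yaw': np.float64(171.9), 'L': np.float64(117.8), 'wid': array([40.1, 22.3, 40.5]), 'bb': array([92, 66, 56, 87], dtype=int32)}
ma w2 {'c': array([127.89880478, 189.49561753]), 'xy': array([455.3,  45.1]), 'yaw': np.float64(171.4), 'L': np.float64(117.9), 'wid': array([42.1, 22.4, 42.9]), 'bb': array([102, 153,  51,  75], dtype=int32)}
(array([450.449503  ,  51.59099803,  25.79627701]), [np.float64(0.4438570740350222), np.float64(0.44385707403503855)])
mb {'c': array([253.12753036, 127.10020243]), 'xy': array([441.8, 265.3]), 'yaw': np.float64(15.4), 'L': np.float64(84.5), 'wid': array([31.7, 23.9, 24.8]), 'bb': array([229,  98,  51,  59], dtype=int32)}
mc {'c': array([311.11666667, 100.95185185]), 'xy': array([439.5, 355.7]), 'yaw': np.float64(15.8), 'L': np.float64(94.2), 'wid': array([20. , 12.2, 16.9]), 'bb': array([286,  75,  48,  57], dtype=int32)}
w1 block [229 173  16  25 260] ((236.3307647705078, 185.046142578125), (24.996152877807617, 10.61240005493164), 74.74488067626953) [[588.3, 158.4], [590.1, 172.4], [624.0, 167.0], [622.3, 152.6]] [606.17325013 162.6121107 ]Traceback (most recent call last):
  File "<stdin>", line 17, in <module>
ValueError: attempt to get argmax of an empty sequence
```

m_a measures 118 mm long with a 22 mm shaft, so it is mandrel1. m_b's shaft is about 25 mm, so mandrel0, and m_c's is about 13 mm, so mandrel3. Mandrel2 is absent. Next, two stationary near views of the rail.

>>> servo_tool --fingers '[0.085,0.085,0.085,0.085,0.085,0.085]' --linear '[[-0.046,-0.009,0.023],[-0.092,-0.017,0.046],[-0.138,-0.026,0.069],[-0.138,-0.026,0.069],[-0.138,-0.026,0.069],[-0.138,-0.026,0.069]]' --rotation '[[0,0,0],[0,0,0],[0,0,0],[0,0,0],[0,0,0],[0,0,0]]'

```text
time: 3.25
tool_pos: [611.5, 174.0, 229.9]
tcp_rot: [180.0, 0.0, 156.9]
ft_force: [-0.4, 0.4, 0.3]
finger_gap: 85.0
grip_force: 0.0
```

```bash
python3 -c "
from h import *
s=snap('wrist','r1');print(r.sense()['tool_pos'],np.abs(r.sense()['qd']).max())"
```

```text
[611.45115872 174.73046375 230.58991059] 1.0803876475314844
```

>>> servo_tool --fingers '[0.085,0.085,0.085,0.085,0.085]' --linear '[[0.04,0,0],[0.08,0,0],[0.08,0,0],[0.08,0,0],[0.08,0,0]]' --rotation '[[0,0,0],[0,0,0],[0,0,0],[0,0,0],[0,0,0]]'

```text
time: 3.8
tool_pos: [538.3, 206.4, 230.9]
tcp_rot: [179.9, 0.1, 157.1]
ft_force: [0.2, -0.1, 0.7]
finger_gap: 84.9
grip_force: 0.0
```

```bash
python3 -c "
from h import *
s=snap('wrist','r2');print(r.sense()['tool_pos'],np.abs(r.sense()['qd']).max());a=load('r1')
cv2.imwrite('pics/rr.png',np.vstack([cv2.resize(x['frame'][k:k+150,110:396,::-1],(572,300),interpolation=cv2.INTER_CUBIC) for x,k in((a,90),(s,170))]))"
```

```text
[538.49731225 206.1299479  230.58645051] 0.8053938870291536
```

View pics/rr.png

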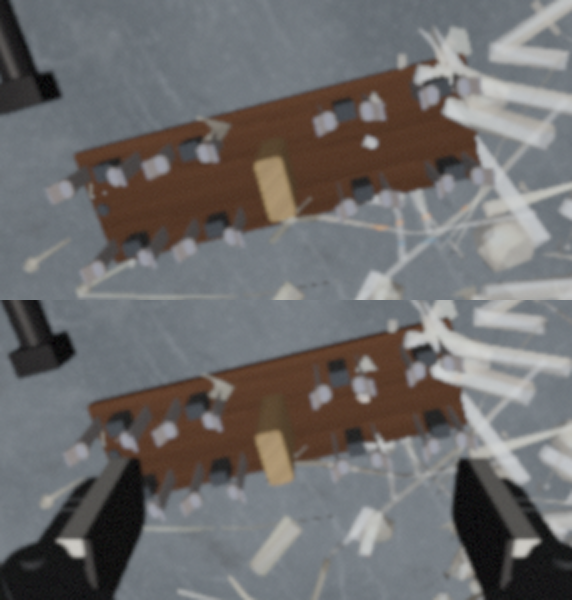

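Both rail views are clear. The block top is at (275,188) in the upper crop and (276,457) in the lower, the plate's near-left corner at (76,155) and (91,404), and the clip0 lip tips at (59,192), (115,177) and (77,454), (126,436). I triangulate these.

Run:
```python
from h import *
a,b=load('r1'),load('r2')
A=lambda x,y:(a,110+x/2,90+y/2)
B=lambda x,y:(b,110+x/2,170+(y-300)/2)
for n,p,q in [('block',(275,188),(276,457)),('plateNL',(76,155),(91,404)),('c0l',(59,192),(77,454)),('c0r',(115,177),(126,436)),('c1l',(155,166),(165,433)),('c1r',(207,153),(213,418)),('c2l',(325,122),(321,397)),('c2r',(373,110),(363,387)),('c3l',(429,95),(415,374)),('plateFL',(110,258),(0,0)),
 ('c0l-',(93,271),(0,0)),('c1l-',(184,248),(186,506)),('c1r-',(234,235),(236,492)),('c2l-',(347,206),(344,467)),('c2r-',(393,196),(387,455)),('c3r-',(484,174),(0,0))]:
    if q[0]: p_,e=tri([A(*p),B(*q)]);print(n,p_.round(1),np.round(e[0],1))
    else: print(n,'z10',onz(*A(*p),10).round(1),'z60',onz(*A(*p),58).round(1))
for s,v0,v1 in((a,150,215),(b,225,275)):
    f=s['frame'].astype(int);R,G,Bc=f[:,:,0],f[:,:,1],f[:,:,2]
    m=((R>125)&(R-Bc>45)).astype(np.uint8);m[:v0]=0;m[v1:]=0;m[:,:225]=0;m[:,275:]=0
    n,l,st,c=cv2.connectedComponentsWithStats(m);i=1+st[1:,4].argmax()
    v,u=np.nonzero(l==i);rc=cv2.minAreaRect(np.stack([u,v],1).astype(np.float32))
    co=np.array([onz(s,*p,70)[:2] for p in cv2.boxPoints(rc)]);print(c[i],st[i],co.round(1).tolist(),co.mean(0).round(1))
    # robot-side long plate edge: strong dark transition, columns between clips
```

```text
block [606.2 163.3  68.7] 0.5
plateNL [550.2  41.4   1.2] 0.8
c0l [562.9  46.7  55.8] 0.5
c0r [569.3  73.4  39.8] 0.1
c1l [571.  104.7  56.6] 0.3
c1r [577.3 132.3  45.8] 0.4
c2l [585.2 201.4  58.3] 0.2
c2r [589.  227.1  58.9] 0.4
c3l [593.4 257.7  58.4] 0.3
plateFL z10 [621.5  29.6  10. ] z60 [609.6  54.2  58. ]
c0l- z10 [625.4  13.8  10. ] z60 [613.   40.6  58. ]
c1l- [618.7  98.5  64.5] 1.4
c1r- [625.5 127.4  56.6] 0.2
c2l- [635.8 195.6  55.1] 1.0
c2r- [644.  222.6  45.3] 1.2
c3r- z10 [665.  283.2  10. ] z60 [647.  272.4  58. ]
[247.04279279 183.81531532] [237 168  21  33 444] [[587.5, 157.5], [589.4, 173.0], [624.0, 168.1], [622.2, 152.1]] [605.8 162.7]
[246.68787879 247.7030303 ] [238 235  18  27 330] [[587.0, 157.9], [588.5, 173.5], [622.3, 168.1], [621.0, 151.9]] [604.7 162.9]
```

Run:
```python
from h import *
a,b=load('r1'),load('r2')
A=lambda p:(a,110+p[0]/2,90+p[1]/2)
B=lambda p:(b,110+p[0]/2,170+(p[1]-300)/2)
L=[]
for f,pl in((A,[(-26,-104,(59,192),(115,177)),(-26,-48,(155,166),(207,153)),(-26,48,(325,122),(373,110)),(26,-48,(184,248),(234,235)),(26,48,(347,206),(393,196)),(26,-104,(93,271),(147,253)),(26,104,(445,182),(484,174))]),
            (B,[(-26,-104,(77,454),(126,436)),(-26,-48,(165,433),(213,418)),(-26,48,(321,397),(363,387)),(26,-48,(186,506),(236,492)),(26,48,(344,467),(387,455))])):
    for x,y,p,q in pl:
        P,Q=onz(*f(p),57)[:2],onz(*f(q),57)[:2];L.append((x,y,*(P+Q)/2,np.linalg.norm(P-Q)))
L=np.array(L);m=L[:,:2];w=L[:,2:4]
H=(m-m.mean(0)).T@(w-w.mean(0));th=np.arctan2(H[0,1]-H[1,0],H[0,0]+H[1,1])
R=np.array([[np.cos(th),-np.sin(th)],[np.sin(th),np.cos(th)]]);t=w.mean(0)-R@m.mean(0)
print(np.degrees(th),t,'gaps',L[:,4].round(1));print((w-(m@R.T+t)).round(1).tolist())
for k,y in enumerate((-104,-48,48,104)):print('clip',k,(R@[0,y]+t).round(1))
```

```text
-8.41222506682849 [604.95863817 163.70096124] gaps [34.3 30.4 26.7 30.8 26.7 35.5 22.2 34.2 31.4 25.5 34.  27.6]
[[1.0, -0.9], [1.0, -0.5], [1.2, -0.6], [-0.2, 0.0], [-0.6, 0.4], [-1.0, 0.8], [-0.6, -1.0], [-1.0, 0.6], [-0.1, 0.9], [1.5, -1.0], [0.1, -1.9], [-1.3, 3.1]]
clip 0 [589.7  60.8]
clip 1 [597.9 116.2]
clip 2 [612.  211.2]
clip 3 [620.2 266.6]
```

Run:
```python
from h import *
b=load('w2')
for n,p,q,z in(('m0',(360,153),(430,243),34),('m3',(458,114),(514,197),22),('m1',(180,252),(219,342),30)):
    P,Q=[onz(b,x/1.5625,y/1.5625,z)[:2] for x,y in(p,q)];d=Q-P
    print(n,((P+Q)/2).round(1),np.linalg.norm(d).round(1),np.degrees(np.arctan2(d[1],d[0])).round(1))
go(446,262,150,190)
```

```text
m0 [441.  266.2] 99.6 15.4
m3 [438.9 354.9] 88.5 14.7
m1 [452.5  53.4] 94.9 -8.0
lin [0.1071 0.0152 0.0804] rot [  0.04   0.14 -32.98] t 3.85 F [ 0.3 -0.3  1.2] gap 85.3
```

>>> servo_tool --fingers '[0.06,0.06,0.06,0.06,0.06,0.06,0.06,0.06]' --linear '[[0.04,0.006,0.04],[0.08,0.012,0.08],[0.113,0.017,0.12],[0.113,0.017,0.12],[0.113,0.017,0.12],[0.113,0.017,0.12],[0.113,0.017,0.12],[0.113,0.017,0.12]]' --rotation '[[0,0,-8],[0,0,-16],[0,0,-24],[0,0,-32],[0,0,-38.3],[0,0,-38.3],[0,0,-38.3],[0,0,-38.3]]'

```text
time: 4.65
tool_pos: [441.4, 265.8, 110.1]
tcp_rot: [180.0, 0.1, -164.9]
ft_force: [-0.5, -0.3, 0.4]
finger_gap: 60.2
grip_force: 0.0
```

```bash
python3 -c "
from h import *
s=snap('wrist','m0a');go(441,266,110,195.4)
cv2.imwrite('pics/m0a.png',s['frame'][:,:,::-1])"
```

```text
lin [0.0002 0.0003 0.0001] rot [ 0.01  0.08 -0.26] t 4.7 F [-0.3  0.1 -0.1] gap 60.3
```

View pics/m0a.png

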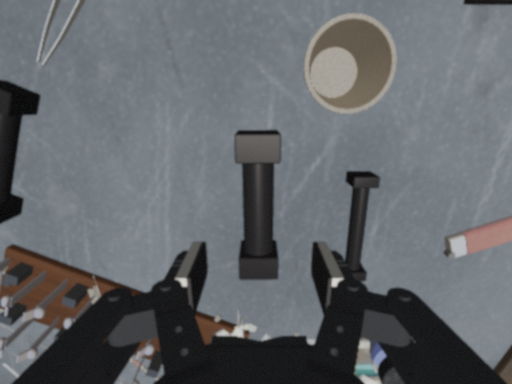

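m0 sits centred between the jaws, with its far cap top at (257,148) and near cap at (258,265). m3 is clear of the right finger.

Run:
```python
from h import *
s=load('m0a');b=load('w2')
P,Q=onz(s,257.5,148,34),onz(s,258,258,34);print(P,Q,(P+Q)/2,np.degrees(np.arctan2(*(P-Q)[1::-1])))
print('tri',tri([(s,257.5,148),(b,360/1.5625,153/1.5625)]))
# shaft sides at rows 175..230
g=s['frame'].max(2).astype(int)
for v in(175,195,215,235):
    row=np.nonzero(g[v,225:290]<55)[0]+225;print(v,row.min(),row.max(),onz(s,(row.min()+row.max())/2,v,17).round(1),np.linalg.norm(onz(s,row.min()-.5,v,17)-onz(s,row.max()+.5,v,17)).round(1))
```

```text
[391.23185299 251.30245143  34.        ] [479.81810967 275.49611426  34.        ] [435.52498133 263.39928284  34.        ] -164.72455083888258
tri (array([392.50699259, 251.91954352,  24.14902544]), [np.float64(0.3174264041282082), np.float64(0.31742640412823997)])
175 243 272 [415.  257.6  17. ] 24.5
195 244 272 [431.5 262.5  17. ] 24.3
215 244 271 [449.1 266.7  17. ] 24.1
235 245 271 [467.4 272.1  17. ] 23.8
```

>>> servo_tool --fingers '[0.06,0.06,0.06,0.02,0.02,0.02,0.02,0.02,0.02]' --linear '[[0.001,0.001,0.045],[0.001,0.001,0.089],[0.001,0.001,0.089],[0.001,0.001,0.089],[0.001,0.001,0.089],[0.001,0.001,0.089],[0.001,0.001,0.089],[0.001,0.001,0.089],[0.001,0.001,0.089]]' --rotation '[[0,0,0],[0,0,0],[0,0,0],[0,0,0],[0,0,0],[0,0,0],[0,0,0],[0,0,0],[0,0,0]]' --force 70

```text
time: 5.6
tool_pos: [440.4, 267.1, 22.3]
tcp_rot: [180.0, 0.2, -164.7]
ft_force: [-0.7, -1.3, 6.9]
finger_gap: 24.0
grip_force: 69.0
```

>>> servo_tool --fingers '[0.02,0.02,0.02,0.02,0.02]' --linear '[[0,0,0],[0,0,-0.04],[0,0,-0.08],[0,0,-0.12],[0,0,-0.12]]' --rotation '[[0,0,0],[0,0,0],[0,0,0],[0,0,0],[0,0,0]]'

```text
time: 6.1
tool_pos: [443.0, 268.5, 148.1]
tcp_rot: [179.9, 0.7, -164.7]
ft_force: [1.0, 0.2, 0.1]
finger_gap: 23.6
grip_force: 68.9
```

```bash
python3 -c "
from h import *
s=snap('wrist','m0b');go(589.7,60.8,140,171.6)
cv2.imwrite('pics/m0b.png',s['frame'][:,:,::-1])"
```

```text
lin [-0.0882 -0.2387  0.0052] rot [ 0.19  0.45 23.7 ] t 6.15 F [-0.1  0.2 -1.1] gap 24.0
```

View pics/m0b.png

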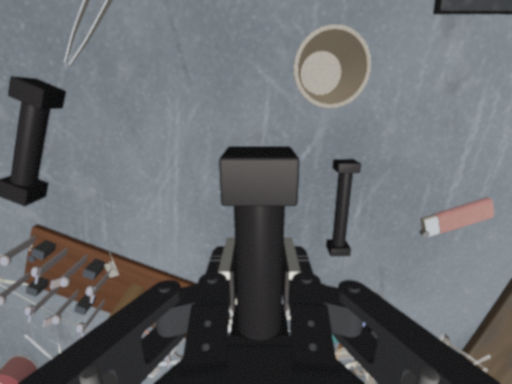

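The mandrel is held with its axis along tool x. The gap reads 24 mm, between 26 and 22, so I verify the sizes by cap width before placing it.

Run:
```python
from h import *
s=load('m0a');g=s['frame'].max(2).astype(int)
for v in(140,145,150,155,160):
    print(v,g[v,230:240],g[v,275:287])
for z in(34,30):print(z,np.linalg.norm(onz(s,234.5,150,z)-onz(s,281.5,150,z)))
t=load('m0b');g=t['frame'].max(2).astype(int)
for v in(165,175,185,195):print(v,g[v,216:226],g[v,292:303])
print([np.linalg.norm(onz(t,220,185,148-4+h)-onz(t,298.5,185,148-4+h)) for h in(17,15)])
# columns of top cap near/far edges
print(load('m0a')['frame'].max(2)[125:172,258])
```

```text
140 [135 137 136 129 106  86  91 100 101 102] [103 104 104  97  88  85 105 122 127 129 129 130]
145 [134 132 130 121 103  84  89  95  98  99] [ 99  99 100  98  85  84 107 123 127 128 128 128]
150 [128 128 127 120 101  81  83  90  93  95] [ 98  97  97  94  84  91 114 128 133 133 131 130]
155 [127 127 127 120 105  84  81  86  89  90] [ 93  94  93  90  81  87 112 126 129 128 128 128]
160 [132 131 130 125 113  89  78  80  85  84] [ 86  89  88  84  79  94 113 122 127 127 127 129]
34 34.43994018792687
30 35.12865156437629
165 [135 128 110  85  70  80  89  93  93  93] [ 96  97  95  93  89  77  75 100 123 132 131]
175 [138 139 129 109  79  72  80  84  86  86] [ 90  90  89  88  80  71  80 108 126 133 135]
185 [140 139 132 114  84  67  70  79  79  79] [ 85  85  83  79  72  71  94 116 127 131 131]
195 [137 136 135 126 103  71  61  67  70  70] [ 77  78  77  70  64  84 112 132 136 137 136]
[np.float64(33.09890629869987), np.float64(33.700140405371165)]
[136 135 136 133 119  83  40  22  32  56  84  98 103 104 103 101 103 101
 101 100  99  99  98  97  97  96  94  93  93  91  91  92  90  89  87  88
  83  74  70  77  85  85  85  84  83  83  81]
```

Cap width is 34.4 mm, so this is mandrel0 and the gap simply reads about 2 mm low. I carry it over clip0.

>>> servo_tool --fingers '[0.02,0.02,0.02,0.02,0.02,0.02,0.02,0.02,0.02,0.02]' --linear '[[-0.015,-0.04,0.005],[-0.029,-0.08,0.005],[-0.044,-0.12,0.005],[-0.059,-0.16,0.005],[-0.073,-0.2,0.005],[-0.088,-0.239,0.005],[-0.088,-0.239,0.005],[-0.088,-0.239,0.005],[-0.088,-0.239,0.005],[-0.088,-0.239,0.005]]' --rotation '[[0,0,4],[0,0,8],[0,0,12],[0,0,16],[0,0,20],[0,0,23.7],[0,0,23.7],[0,0,23.7],[0,0,23.7],[0,0,23.7]]'

```text
time: 7.15
tool_pos: [586.1, 60.2, 134.8]
tcp_rot: [180.0, -0.1, 171.7]
ft_force: [0.3, 0.3, -0.4]
finger_gap: 23.8
grip_force: 69.0
```

```bash
python3 -c "
from h import *
go(589.7,60.8,70,171.6);s=snap('wrist','m0c')
cv2.imwrite('pics/m0c.png',cv2.resize(s['frame'][150:,110:400,::-1],(580,468)))"
```

```text
lin [-0.0035  0.0011  0.0648] rot [ 0.   -0.06  0.1 ] t 7.15 F [ 0.3  0.3 -0.4] gap 23.8
```

View pics/m0c.png

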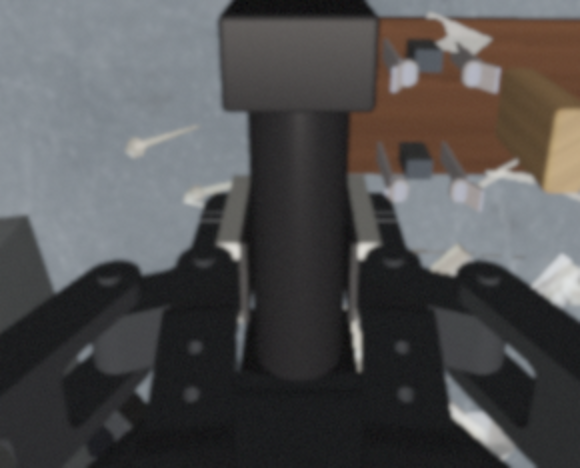

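Run:
```python
from h import *
s=load('m0c');f=lambda u,v,z:onz(s,110+u/2,150+v/2,z)[:2].round(1)
th=np.radians(-8.4);R=np.array([[np.cos(th),-np.sin(th)],[np.sin(th),np.cos(th)]])
def rl(p):return (R.T@(p-[605.2,163.3])).round(1)
for n,l in (('-',[(402,78),(485,78)]),('+',[(398,190),(468,190)])):
    print(n,rl((f(*l[0],57)+f(*l[1],57))/2),'expect',(-26 if n=='-' else 26,-48))
print('cap inner/outer',rl(f(299,108,147)),rl(f(299,18,147)),'shaft',rl(f(298,150,143)),rl(f(301,340,143)))
print('tcp',rl(r.sense()['tool_pos'][:2]))
```

```text
- [-24.5 -48.3] expect (-26, -48)
+ [ 24.2 -48.4] expect (26, -48)
cap inner/outer [ -44.8 -104.6] [ -64.6 -104.6] shaft [ -33.  -104.7] [  22.3 -103.9]
tcp [  -3.7 -104.7]
```

>>> servo_tool --fingers '[0.02,0.02,0.02,0.02,0.02,0.02,0.02,0.02,0.02,0.02]' --linear '[[-0.004,0.001,0.02],[-0.004,0.001,0.04],[-0.004,0.001,0.055],[-0.004,0.001,0.062],[-0.004,0.001,0.069],[-0.004,0.001,0.075],[-0.004,0.001,0.081],[-0.004,0.001,0.087],[-0.004,0.001,0.088],[-0.004,0.001,0.088]]' --rotation '[[0,0,0],[0,0,0],[0,0,0],[0,0,0],[0,0,0],[0,0,0],[0,0,0],[0,0,0],[0,0,0],[0,0,0]]'

```text
time: 8.2
tool_pos: [591.2, 59.6, 47.4]
tcp_rot: [180.0, 0.0, 171.6]
ft_force: [-0.2, -0.2, 0.2]
finger_gap: 24.0
grip_force: 68.8
```

>>> servo_tool --fingers '[0.02,0.02]' --linear '[[0,0,0],[0,0,0]]' --rotation '[[0,0,0],[0,0,0]]'

```text
time: 8.4
tool_pos: [591.1, 59.6, 47.4]
tcp_rot: [180.0, -0.0, 171.6]
ft_force: [0.0, 0.7, -0.7]
finger_gap: 23.6
grip_force: 68.9
```

```bash
python3 -c "
from h import *
go(590,60.8,47,171.6)"
```

```text
lin [0.0012 0.001  0.0004] rot [ 0.   -0.    0.01] t 8.4 F [ 0.   0.7 -0.7] gap 23.6
```

>>> servo_tool --fingers '[0.02,0.02,0.02]' --linear '[[0,0,0.001],[0,0,0.002],[0,0,0.002]]' --rotation '[[0,0,0],[0,0,0],[0,0,0]]'

```text
time: 8.7
tool_pos: [591.3, 59.7, 47.1]
tcp_rot: [180.0, 0.0, 171.6]
ft_force: [-8.4, -0.5, 14.5]
finger_gap: 23.5
grip_force: 70.8
```

>>> servo_tool --fingers '[0.035,0.035,0.035,0.035,0.035,0.035,0.035,0.035,0.035]' --linear '[[0,0,0],[0,0,0],[0,0,-0.015],[0,0,-0.04],[0,0,-0.08],[0,0,-0.12],[0,0,-0.16],[0,0,-0.16],[0,0,-0.16]]' --rotation '[[0,0,0],[0,0,0],[0,0,0],[0,0,0],[0,0,0],[0,0,0],[0,0,0],[0,0,0],[0,0,0]]'

```text
time: 9.6
tool_pos: [592.2, 59.6, 207.9]
tcp_rot: [180.0, 0.2, 171.6]
ft_force: [-1.2, -0.7, -0.6]
finger_gap: 35.0
grip_force: 0.0
```

Run:
```python
from h import *
s=snap('wrist','p0');go(452,52,110,172);d=snap('side','s1')
a=cv2.resize(s['frame'][120:330,80:420,::-1],(510,315));b=cv2.resize(d['frame'][150:260,180:320,::-1],(420,330),interpolation=cv2.INTER_CUBIC)
o=np.zeros((600,800,3),np.uint8);o[:315,:510]=a;o[270:600,380:800]=b;cv2.imwrite('pics/p0.png',o)
```

```text
lin [ 0.1366 -0.0278  0.0957] rot [ 0.01  0.04 -0.39] t 9.65 F [-0.3 -0.8 -0.8] gap 35.0
```

View pics/p0.png

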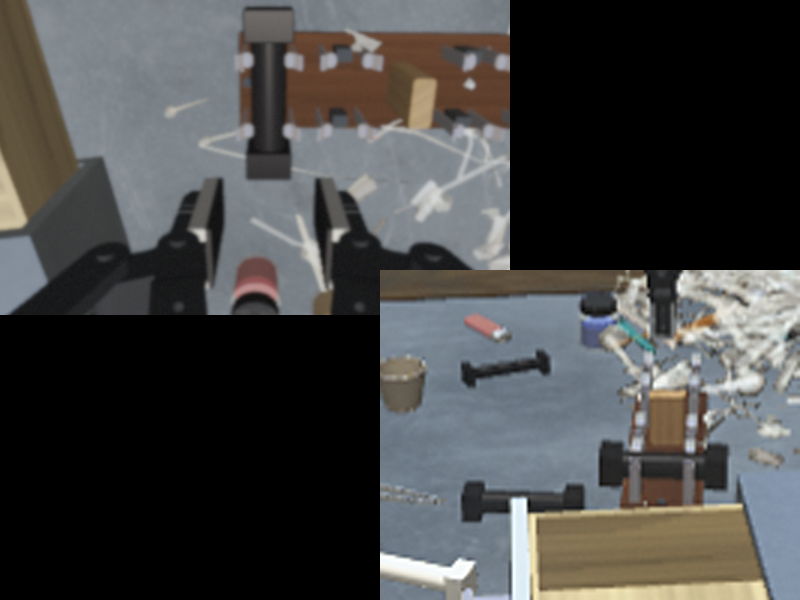

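The mandrel is seated in clip0: the wrist crop shows it at (270,100) with the lips over the shaft, and the side crop shows it at (663,465). The press met 14.5 N at the stop. Now mandrel1.

>>> servo_tool --fingers '[0.05,0.05,0.05,0.05,0.05,0.05,0.05,0.05]' --linear '[[0.04,-0.009,0],[0.08,-0.018,0],[0.12,-0.024,0.03],[0.137,-0.028,0.06],[0.137,-0.028,0.08],[0.137,-0.028,0.08],[0.137,-0.028,0.08],[0.137,-0.028,0.08]]' --rotation '[[0,0,0],[0,0,0],[0,0,0],[0,0,0],[0,0,0],[0,0,0],[0,0,0],[0,0,0]]'

```text
time: 10.5
tool_pos: [452.5, 51.9, 126.4]
tcp_rot: [180.0, 0.1, 171.6]
ft_force: [-0.2, -1.0, 0.5]
finger_gap: 49.6
grip_force: 0.0
```

```bash
cat >> h.py <<'E'
def shaft(s,z,h,u0=215,u1=300,thr=60):
    """rows of the mandrel under the open jaws: width and centre of the dark run"""
    g=s['frame'].max(2).astype(int)
    for v in range(100,290,10):
        w=np.nonzero(g[v,u0:u1]<thr)[0]+u0
        if len(w)>3:
            print(v,w.min(),w.max(),len(w),onz(s,(w.min()+w.max())/2,v,z)[:2].round(1),np.linalg.norm(onz(s,w.min()-.5,v,z)-onz(s,w.max()+.5,v,z)).round(1))
E
python3 - <<'E'
from h import *
s=snap('wrist','m1a');cv2.imwrite('pics/m1a.png',s['frame'][:,:,::-1])
go(452.5,53.4,22,172)
shaft(s,15,30)
d=load('side0')
for p in((228,230),(225,232)):print('front corner z109',onz(d,*p,109))
print(s['frame'].max(2)[110:290:4,258])
E
```

```text
lin [0.0006 0.0014 0.1046] rot [ 0.02  0.1  -0.39] t 10.55 F [0.4 0.6 0.4] gap 50.1
140 235 268 34 [398.3  53.5] 29.0
170 241 263 18 [424.2  49.9] 20.3
180 241 263 19 [433.2  48.5] 20.5
190 242 263 18 [442.5  47.5] 19.9
200 242 263 19 [452.   46.1] 20.1
210 242 263 22 [461.7  44.6] 20.4
220 242 263 22 [471.6  43. ] 20.6
230 243 263 21 [481.9  41.9] 20.0
240 239 267 29 [492.4  40.3] 27.9
250 238 267 30 [503.1  38.1] 29.3
260 215 267 31 [512.5  25.2] 52.5
280 270 299 30 [542.1  65.1] 30.6
front corner z109 [ 455.02174908 -123.03708369  109.        ]
front corner z109 [ 447.36016477 -131.99093007  109.        ]
[125 125 126 126 122 126 129  29  93  99  95  90  85  48  39  38  37  39
  38  38  36  39  40  36  37  39  35  40  38  40  38  39  37  37  31  44
  49  47  45 108 138 138 130 130 135]
```

Run:
```python
from h import *
s=load('m1a');a=onz(s,252,162,30);b=onz(s,253,237,30);print(a,b,(a+b)/2,np.linalg.norm(a-b))
go(452,46.2,22,172.1)
```

```text
[414.2405972   51.85119069  30.        ] [481.68335631  42.24899558  30.        ] [447.96197675  47.05009314  30.        ] 68.12288827630245
lin [ 0.     -0.0058  0.1046] rot [ 0.02  0.1  -0.49] t 10.55 F [0.4 0.6 0.4] gap 50.1
```

>>> servo_tool --fingers '[0.05,0.05,0.05,0.05,0.015,0.015,0.015,0.015,0.015,0.015]' --linear '[[0,-0.006,0.03],[0,-0.006,0.07],[0,-0.006,0.105],[0,-0.006,0.105],[0,-0.006,0.105],[0,-0.006,0.105],[0,-0.006,0.105],[0,-0.006,0.105],[0,-0.006,0.105],[0,-0.006,0.105]]' --rotation '[[0,0,-0.5],[0,0,-0.5],[0,0,-0.5],[0,0,-0.5],[0,0,-0.5],[0,0,-0.5],[0,0,-0.5],[0,0,-0.5],[0,0,-0.5],[0,0,-0.5]]'

```text
time: 11.55
tool_pos: [451.9, 46.0, 22.1]
tcp_rot: [180.0, 0.2, 172.1]
ft_force: [-1.9, 0.6, 7.4]
finger_gap: 20.0
grip_force: 68.7
```

>>> servo_tool --fingers '[0.015,0.015,0.015,0.015,0.015,0.015,0.015]' --linear '[[0,0,0],[0,0,-0.04],[0,0,-0.08],[0,0,-0.12],[0,0,-0.12],[0,0,-0.12],[0,0,-0.12]]' --rotation '[[0,0,0],[0,0,0],[0,0,0],[0,0,0],[0,0,0],[0,0,0],[0,0,0]]'

```text
time: 12.25
tool_pos: [449.9, 46.0, 139.5]
tcp_rot: [-180.0, -0.1, 172.1]
ft_force: [0.3, -0.1, -1.3]
finger_gap: 19.6
grip_force: 68.6
```

Run:
```python
from h import *
s=snap('wrist','m1b');g=s['frame'].max(2).astype(int);print(g[120:300:3,258]);go(597.9,116.0,140,171.6)
for v in (170,180,190,260,270,280):
    w=np.nonzero(g[v,200:320]<60)[0]+200;print(v,w[:3],w[-3:])
```

```text
[126 127 128 132 130 129 126 125 126 128 126 126 123  28  17  14  25  62
  91  87  82  81  75  74  74  69  67  63  60  50  58  58  55  56  57  56
  55  55  55  51  53  50  51  49  49  47  48  50  45  48  46  46  48  46
  45  45  44  43  44  45]
lin [-0.1374  0.0898 -0.0014] rot [-0.02 -0.14  0.5 ] t 12.3 F [-1.   0.2 -0.8] gap 19.7
170 [228 229 230] [289 290 291]
180 [] []
190 [228] [228]
260 [216 217 218] [301 302 303]
270 [212 213 214] [304 305 306]
280 [204 205 206] [312 313 314]
```

>>> servo_tool --fingers '[0.015,0.015,0.015,0.015,0.015,0.015,0.015,0.015]' --linear '[[-0.034,0.022,0],[-0.068,0.045,0],[-0.102,0.067,0],[-0.137,0.09,0],[-0.137,0.09,0],[-0.137,0.09,0],[-0.137,0.09,0],[-0.137,0.09,0]]' --rotation '[[0,0,0.5],[0,0,0.5],[0,0,0.5],[0,0,0.5],[0,0,0.5],[0,0,0.5],[0,0,0.5],[0,0,0.5]]'

```text
time: 13.1
tool_pos: [597.7, 115.8, 140.3]
tcp_rot: [-180.0, -0.0, 171.6]
ft_force: [0.3, -0.1, -0.8]
finger_gap: 19.5
grip_force: 68.7
```

Run:
```python
from h import *
s=snap('wrist','m1c');cv2.imwrite('pics/m1c.png',s['frame'][:,:,::-1]);go(597.9,116.0,49,171.6)
th=np.radians(-8.4);R=np.array([[np.cos(th),-np.sin(th)],[np.sin(th),np.cos(th)]])
rl=lambda p:(R.T@(p[:2]-[605.2,163.3])).round(1)
print('tcp',rl(r.sense()['tool_pos']))
g=s['frame'].max(2).astype(int)
print(g[195:220,258]);
for v in (215,230): 
    w=g[v,225:295];print(v,w)
# block top centroid
f=s['frame'].astype(int);m=((f[:,:,0]>125)&(f[:,:,0]-f[:,:,2]>45)).astype(np.uint8)
n,l,st,c=cv2.connectedComponentsWithStats(m)
for i in range(1,n):
    if st[i,4]>150:print(st[i],rl(onz(s,*c[i],70)))
```

```text
lin [0.0001 0.0002 0.0916] rot [-0.    0.01 -0.02] t 13.15 F [-0.9 -0.7 -0.7] gap 19.4
tcp [ -0.2 -48. ]
[76 76 73 73 73 70 69 69 68 66 63 54 59 65 63 66 65 63 67 63 64 63 62 65
 63]
215 [102 100 100  99  99  99  99 101 101 101  98  99  93  75  45  33  34  35
  36  41  40  42  43  41  44  46  46  48  52  52  55  55  60  64  68  66
  66  63  61  57  55  51  48  48  48  46  46  43  44  42  38  36  33  33
  40  60  83  95 101 101 102 101 101 100 101 101 101 102 102 103]
230 [108 107 107 105 106 105 107 107 106 105 106 102  97  81  56  38  35  35
  37  39  42  41  44  42  44  41  46  47  48  50  53  53  58  57  59  63
  59  59  56  53  53  46  45  47  46  45  44  42  40  40  37  37  36  36
  55  81  97 103 103 101 102 102 100 101 101 100 103 102 102 105]
[309 196  23  43 861] [-0.7 -1.1]
```

>>> servo_tool --fingers '[0.015,0.015,0.015,0.015,0.015,0.015,0.015,0.015,0.015,0.015]' --linear '[[0,0,0.02],[0,0,0.04],[0,0,0.055],[0,0,0.063],[0,0,0.07],[0,0,0.077],[0,0,0.084],[0,0,0.09],[0,0,0.093],[0,0,0.093]]' --rotation '[[0,0,0],[0,0,0],[0,0,0],[0,0,0],[0,0,0],[0,0,0],[0,0,0],[0,0,0],[0,0,0],[0,0,0]]'

```text
time: 14.15
tool_pos: [599.3, 116.0, 49.0]
tcp_rot: [-180.0, 0.1, 171.6]
ft_force: [-5.1, -3.5, 12.3]
finger_gap: 19.8
grip_force: 70.2
```

>>> servo_tool --fingers '[0.015,0.015]' --linear '[[0,0,0],[0,0,0]]' --rotation '[[0,0,0],[0,0,0]]'

```text
time: 14.35
tool_pos: [599.3, 116.0, 48.9]
tcp_rot: [-180.0, 0.1, 171.6]
ft_force: [-5.0, -3.4, 12.0]
finger_gap: 19.7
grip_force: 70.2
```

>>> servo_tool --fingers '[0.028,0.028,0.028,0.028,0.028,0.028,0.028,0.028]' --linear '[[0,0,0],[0,0,0],[0,0,-0.015],[0,0,-0.04],[0,0,-0.08],[0,0,-0.1],[0,0,-0.1],[0,0,-0.1]]' --rotation '[[0,0,0],[0,0,0],[0,0,0],[0,0,0],[0,0,0],[0,0,0],[0,0,0],[0,0,0]]'

```text
time: 15.15
tool_pos: [599.1, 116.5, 148.3]
tcp_rot: [180.0, 0.1, 171.6]
ft_force: [0.4, -1.0, -0.2]
finger_gap: 27.9
grip_force: 0.0
```

Run:
```python
from h import *
go(439,355,115,194.7)
s=snap('scene','s2');a=load('scene0')
D=np.abs(s['frame'].astype(int)-a['frame']).max(2)>40
n,l,st,c=cv2.connectedComponentsWithStats(D.astype(np.uint8))
print([ (st[i].tolist()) for i in range(1,n) if st[i,4]>12 and 140<st[i,0]<330 and st[i,1]>140])
```

```text
lin [0.1932 0.2126 0.0331] rot [ 1.000e-02  1.000e-01 -2.309e+01] t 15.15 F [ 0.4 -1.  -0.2] gap 27.9
[[217, 149, 15, 14, 109], [317, 154, 7, 16, 73], [329, 166, 37, 44, 1026], [237, 177, 23, 21, 185], [224, 181, 16, 15, 87], [241, 191, 4, 9, 25], [263, 196, 24, 22, 230], [207, 216, 35, 18, 313]]
```

>>> servo_tool --fingers '[0.045,0.045,0.045,0.045,0.045,0.045,0.045,0.045,0.045,0.045]' --linear '[[0.032,0.035,-0.01],[0.064,0.071,-0.01],[0.096,0.106,-0.01],[0.129,0.142,-0.01],[0.161,0.177,0.01],[0.193,0.213,0.033],[0.193,0.213,0.033],[0.193,0.213,0.033],[0.193,0.213,0.033],[0.193,0.213,0.033]]' --rotation '[[0,0,-4],[0,0,-8],[0,0,-12],[0,0,-16],[0,0,-20],[0,0,-23],[0,0,-23],[0,0,-23],[0,0,-23],[0,0,-23]]'

```text
time: 16.2
tool_pos: [440.0, 354.3, 114.8]
tcp_rot: [-180.0, 0.0, -165.5]
ft_force: [-0.9, -0.1, 0.7]
finger_gap: 44.9
grip_force: 0.0
```

Run:
```python
from h import *
s=snap('wrist','m3a');cv2.imwrite('pics/m3a.png',s['frame'][:,:,::-1])
go(439,355,22,194.7);shaft(s,11,22)
print(s['frame'].max(2)[110:300:3,258])
```

```text
lin [0.001  0.0009 0.0929] rot [ 0.01  0.06 -0.22] t 16.25 F [-0.5  0.4 -0.3] gap 45.0
160 253 268 13 [402.8 346.2] 13.5
170 253 267 12 [411.2 347.9] 12.8
180 254 267 12 [419.7 350.6] 12.1
190 254 267 12 [428.4 352.9] 12.2
200 254 267 13 [437.4 355.2] 12.4
210 254 267 14 [446.5 357.6] 12.5
220 255 267 13 [455.8 360.5] 11.8
230 255 267 13 [465.5 363. ] 11.9
240 216 271 23 [479.5 349.8] 52.2
250 215 299 28 [486.6 364.6] 80.3
260 215 299 7 [497.1 367.3] 81.4
270 215 299 8 [507.9 370.1] 82.6
[124 118 118 120 118 116 120 120 116 119 119 119  36  62  96  87  77  53
  52  51  51  48  47  47  48  46  42  44  44  41  44  41  38  39  41  41
  38  36  39  37  38  37  35  37  37  35  21  57  49  57 129 131 131 130
 127 128 126 123 124 123 125 124 120 123]
```

>>> servo_tool --fingers '[0.045,0.045,0.045,0.045,0.006,0.006,0.006,0.006,0.006,0.006]' --linear '[[0,0.0015,0.03],[0,0.0015,0.06],[0,0.0015,0.094],[0,0.0015,0.094],[0,0.0015,0.094],[0,0.0015,0.094],[0,0.0015,0.094],[0,0.0015,0.094],[0,0.0015,0.094],[0,0.0015,0.094]]' --rotation '[[0,0,-0.5],[0,0,-0.5],[0,0,-0.5],[0,0,-0.5],[0,0,-0.5],[0,0,-0.5],[0,0,-0.5],[0,0,-0.5],[0,0,-0.5],[0,0,-0.5]]'

```text
time: 17.25
tool_pos: [439.2, 356.7, 21.3]
tcp_rot: [-180.0, 0.1, -164.9]
ft_force: [1.0, -2.4, 5.4]
finger_gap: 11.0
grip_force: 68.9
```

>>> servo_tool --fingers '[0.006,0.006,0.006,0.006,0.006,0.006,0.006]' --linear '[[0,0,0],[0,0,-0.04],[0,0,-0.08],[0,0,-0.12],[0,0,-0.12],[0,0,-0.12],[0,0,-0.12]]' --rotation '[[0,0,0],[0,0,0],[0,0,0],[0,0,0],[0,0,0],[0,0,0],[0,0,0]]'

```text
time: 17.95
tool_pos: [437.5, 356.1, 138.8]
tcp_rot: [-180.0, -0.1, -164.9]
ft_force: [-0.4, 1.1, -0.5]
finger_gap: 11.3
grip_force: 68.4
```

Run:
```python
from h import *
go(620.2,266.4,140,171.6)
```

```text
lin [-0.153  -0.1343 -0.0015] rot [-0.06 -0.12 23.51] t 17.95 F [-0.4  1.1 -0.5] gap 11.3
```

>>> servo_tool --fingers '[0.006,0.006,0.006,0.006,0.006,0.006,0.006,0.006,0.006,0.006]' --linear '[[-0.03,-0.027,0],[-0.06,-0.054,0],[-0.09,-0.08,0],[-0.12,-0.107,0],[-0.153,-0.134,0],[-0.153,-0.134,0],[-0.153,-0.134,0],[-0.153,-0.134,0],[-0.153,-0.134,0],[-0.153,-0.134,0]]' --rotation '[[0,0,4.5],[0,0,9],[0,0,14],[0,0,19],[0,0,23.5],[0,0,23.5],[0,0,23.5],[0,0,23.5],[0,0,23.5],[0,0,23.5]]'

```text
time: 18.95
tool_pos: [620.2, 267.9, 140.3]
tcp_rot: [180.0, -0.0, 171.7]
ft_force: [0.4, -0.2, -0.5]
finger_gap: 11.2
grip_force: 68.5
```

Run:
```python
from h import *
s=snap('wrist','m3c');cv2.imwrite('pics/m3c.png',s['frame'][:,:,::-1]);go(620.2,266.4,52,171.6)
th=np.radians(-8.4);R=np.array([[np.cos(th),-np.sin(th)],[np.sin(th),np.cos(th)]])
rl=lambda p:(R.T@(p[:2]-[605.2,163.3])).round(1)
print('tcp',rl(r.sense()['tool_pos']))
f=s['frame'].astype(int);m=((f[:,:,0]>125)&(f[:,:,0]-f[:,:,2]>45)).astype(np.uint8)
n,l,st,c=cv2.connectedComponentsWithStats(m)
for i in range(1,n):
    if st[i,4]>150:print(st[i],rl(onz(s,*c[i],70)))
print(f.max(2)[150:215,258])
```

```text
lin [-0.     -0.0015  0.0885] rot [0.01 0.01 0.08] t 19.0 F [-0.6  0.5  0.1] gap 11.7
tcp [ -0.2 105.7]
[411 191  62  54 584] [  1.  249.6]
[112 197  25  41 796] [-0.7  1.1]
[125 127 123 113  85  82  95 101 108 142 179 196 201 203 203 200 184 134
  64  32  19  16  14  15  18  20  15  20  18  31  50  72  84  88  86  84
  79  78  74  70  70  67  64  64  60  59  56  48  53  59  61  63  63  61
  59  59  59  58  59  58  58  59  58  57  55]
```

Run:
```python
from h import *
th=np.radians(-8.4);R=np.array([[np.cos(th),-np.sin(th)],[np.sin(th),np.cos(th)]])
rl=lambda p:(R.T@(p[:2]-[605.2,163.3])).round(1)
print(rl(onz(load('m3c'),258,197,141)),rl(onz(load('m1c'),258,206,148)),rl(onz(load('m0c'),259,204,147)))
```

```text
[-40.8 105.2] [-38.9 -48.5] [ -44.8 -104.8]
```

Mandrel3 is centred along its axis to about 1 mm, so I press it in.

>>> servo_tool --fingers '[0.006,0.006,0.006,0.006,0.006,0.006,0.006,0.006,0.006,0.006]' --linear '[[0,-0.0015,0.02],[0,-0.0015,0.04],[0,-0.0015,0.055],[0,-0.0015,0.062],[0,-0.0015,0.068],[0,-0.0015,0.074],[0,-0.0015,0.08],[0,-0.0015,0.086],[0,-0.0015,0.09],[0,-0.0015,0.09]]' --rotation '[[0,0,0],[0,0,0],[0,0,0],[0,0,0],[0,0,0],[0,0,0],[0,0,0],[0,0,0],[0,0,0],[0,0,0]]'

```text
time: 20.0
tool_pos: [621.9, 266.0, 52.2]
tcp_rot: [179.9, 0.1, 171.6]
ft_force: [-1.9, -0.9, 7.3]
finger_gap: 11.1
grip_force: 69.6
```

>>> servo_tool --fingers '[0.006,0.006]' --linear '[[0,0,0],[0,0,0]]' --rotation '[[0,0,0],[0,0,0]]'

```text
time: 20.2
tool_pos: [621.9, 266.0, 52.1]
tcp_rot: [179.9, 0.1, 171.6]
ft_force: [-3.1, -0.9, 7.6]
finger_gap: 11.4
grip_force: 69.6
```

>>> servo_tool --fingers '[0.006,0.006,0.022,0.022,0.022,0.022,0.022,0.022,0.022,0.022]' --linear '[[0,0,0.001],[0,0,0.001],[0,0,0],[0,0,0],[0,0,-0.015],[0,0,-0.05],[0,0,-0.1],[0,0,-0.13],[0,0,-0.13],[0,0,-0.13]]' --rotation '[[0,0,0],[0,0,0],[0,0,0],[0,0,0],[0,0,0],[0,0,0],[0,0,0],[0,0,0],[0,0,0],[0,0,0]]'

```text
time: 21.2
tool_pos: [621.7, 265.9, 182.5]
tcp_rot: [179.9, 0.2, 171.6]
ft_force: [-0.8, 0.2, -0.8]
finger_gap: 22.0
grip_force: 0.0
```

Run:
```python
from h import *
go(605.2,163.3,180,171.6)
```

```text
lin [ 0.0013 -0.104   0.0023] rot [0.08 0.16 0.01] t 21.2 F [-0.8  0.2 -0.8] gap 22.0
```

Now a hover over the grip block, offset so the camera can see the whole rail.

>>> servo_tool --fingers '[0.03,0.03,0.03,0.03,0.03,0.03]' --linear '[[0,-0.04,-0.02],[0,-0.08,-0.02],[0,-0.104,-0.02],[0,-0.104,-0.02],[0,-0.104,-0.02],[0,-0.104,-0.02]]' --rotation '[[0,0,0],[0,0,0],[0,0,0],[0,0,0],[0,0,0],[0,0,0]]'

```text
time: 21.8
tool_pos: [605.2, 163.5, 199.3]
tcp_rot: [-180.0, -0.1, 171.6]
ft_force: [-0.0, -0.1, 1.1]
finger_gap: 29.9
grip_force: 0.0
```

Run:
```python
from h import *
s=snap('wrist','b1');d=snap('side','s3');go(605.2,163.3,57,171.6)
f=s['frame'].astype(int);m=((f[:,:,0]>125)&(f[:,:,0]-f[:,:,2]>45)).astype(np.uint8)
n,l,st,c=cv2.connectedComponentsWithStats(m)
for i in range(1,n):
    if st[i,4]>150:
        v,u=np.nonzero(l==i);rc=cv2.minAreaRect(np.stack([u,v],1).astype(np.float32))
        co=np.array([onz(s,*p,70)[:2] for p in cv2.boxPoints(rc)]);print(st[i],co.round(1).tolist(),co.mean(0))
a=cv2.resize(s['frame'][90:330,80:440,::-1],(450,300));b=cv2.resize(d['frame'][200:350,190:460,::-1],(540,300),interpolation=cv2.INTER_CUBIC)
o=np.zeros((600,800,3),np.uint8);o[:300,:450]=a;o[300:,260:]=b;cv2.imwrite('pics/b1.png',o)
```

```text
lin [ 0.     -0.0005  0.1427] rot [-0.   -0.05  0.07] t 21.9 F [-0.7  1.   0.2] gap 29.9
[251 177  17  34 557] [[587.2, 158.5], [589.4, 173.6], [623.0, 169.0], [620.6, 153.2]] [605.06712296 163.57579808]
[484 188  28  33 284] [[634.8, 384.3], [630.1, 390.0], [668.0, 422.9], [673.2, 417.2]] [651.52008178 403.58961674]
```

View pics/b1.png

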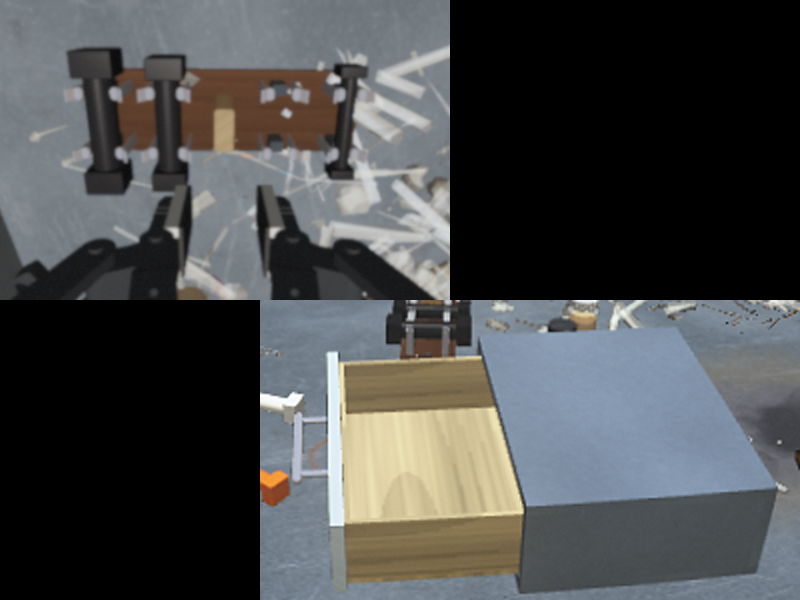

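Wrist crop: all three mandrels lie in their clips (x≈97, 167 and 345) with the block at (225,130), and clip2 is empty. Side crop: drawer front at x≈335, floor corners near (343,412), (343,520), (522,515) and (497,408), roof edge (478,335)-(525,505). I locate the drawer from these.

Run:
```python
from h import *
d=load('s3')
for n,x,y,z in [('front top far',333,352,109),('front top near',336,525,109),('wall top far a',345,361,98),('wall top far b',480,357,98),('wall near a',343,520,98),('wall near b',522,515,98),('roof far',478,335,120),('roof near',525,505,120),('back far',685,330,120),('back near',775,488,120),('bar far',297,415,82),('bar near',297,480,82),('floor far front',344,411,22),('floor far back',497,407,22)]:
    print(n,onz(d,190+(x-260)/2,200+(y-300)/2,z).round(1))
s=load('w1')
```

```text
front top far [ 451.6 -103.2  109. ]
front top near [ 448.1 -434.3  109. ]
wall top far a [ 466.4 -108.3   98. ]
wall top far b [ 638.8 -113.7   98. ]
wall near a [ 455.1 -414.5   98. ]
wall near b [ 635.  -422.8   98. ]
roof far [638.2 -95.4 120. ]
roof near [ 634.7 -433.6  120. ]
back far [ 911.4 -108.3  120. ]
back near [ 896.8 -437.8  120. ]
bar far [ 405.7 -201.3   82. ]
bar near [ 407.2 -326.1   82. ]
floor far front [ 462.5 -109.1   22. ]
floor far back [ 663.5 -117.5   22. ]
```

>>> servo_tool --fingers '[0.03,0.03,0.03,0.03,0.03,0.01,0.01,0.01,0.01,0.01]' --linear '[[0,0,0.04],[0,0,0.08],[0,0,0.11],[0,0,0.143],[0,0,0.143],[0,0,0.143],[0,0,0.143],[0,0,0.143],[0,0,0.143],[0,0,0.143]]' --rotation '[[0,0,0],[0,0,0],[0,0,0],[0,0,0],[0,0,0],[0,0,0],[0,0,0],[0,0,0],[0,0,0],[0,0,0]]' --force 110

```text
time: 22.9
tool_pos: [605.8, 162.8, 57.8]
tcp_rot: [180.0, 0.0, 171.6]
ft_force: [-0.6, -0.4, -7.1]
finger_gap: 14.5
grip_force: 107.4
```

>>> servo_tool --fingers '[0.01,0.01,0.01,0.01,0.01,0.01,0.01,0.01,0.01,0.01]' --linear '[[0,0,-0.005],[0,0,-0.02],[0,0,-0.04],[0,0,-0.065],[0,0,-0.09],[0,0,-0.115],[0,0,-0.14],[0,0,-0.15],[0,0,-0.15],[0,0,-0.15]]' --rotation '[[0,0,0],[0,0,0],[0,0,0],[0,0,0],[0,0,0],[0,0,0],[0,0,0],[0,0,0],[0,0,0],[0,0,0]]'

```text
time: 23.9
tool_pos: [605.3, 162.7, 206.6]
tcp_rot: [-180.0, -0.0, 171.6]
ft_force: [0.1, -0.4, -8.0]
finger_gap: 14.1
grip_force: 107.7
```

Run:
```python
from h import *
go(549,-266,230,178.5)
```

```text
lin [-0.0069 -0.4323 -0.0233] rot [-0.01 -0.05 -6.9 ] t 23.9 F [ 0.1 -0.4 -8. ] gap 14.1
```

>>> servo_tool --fingers '[0.01,0.01,0.01,0.01,0.01,0.01,0.01,0.01,0.01,0.01]' --linear '[[-0.001,-0.015,-0.005],[-0.001,-0.035,-0.01],[-0.002,-0.06,-0.02],[-0.002,-0.085,-0.023],[-0.003,-0.11,-0.023],[-0.003,-0.135,-0.023],[-0.003,-0.16,-0.023],[-0.004,-0.185,-0.023],[-0.004,-0.21,-0.023],[-0.004,-0.235,-0.023]]' --rotation '[[0,0,-0.5],[0,0,-1],[0,0,-2],[0,0,-3],[0,0,-4],[0,0,-5],[0,0,-6],[0,0,-6.9],[0,0,-6.9],[0,0,-6.9]]'

```text
time: 24.9
tool_pos: [573.9, -71.1, 227.8]
tcp_rot: [180.0, -0.2, 178.5]
ft_force: [0.4, 0.5, -7.6]
finger_gap: 14.6
grip_force: 108.0
```

Run:
```python
from h import *
go(549,-266,230,178.5)
```

```text
lin [ 0.0198 -0.1955 -0.0023] rot [ 0.04 -0.22  0.  ] t 24.9 F [ 0.4  0.5 -7.6] gap 14.6
```

>>> servo_tool --fingers '[0.01,0.01,0.01,0.01,0.01,0.01,0.01,0.01,0.01,0.01]' --linear '[[0.002,-0.02,0],[0.004,-0.045,0],[0.007,-0.07,0],[0.009,-0.095,0],[0.012,-0.12,0],[0.014,-0.145,0],[0.017,-0.17,0],[0.02,-0.19,0],[0.02,-0.196,0],[0.02,-0.196,0]]' --rotation '[[0,0,0],[0,0,0],[0,0,0],[0,0,0],[0,0,0],[0,0,0],[0,0,0],[0,0,0],[0,0,0],[0,0,0]]'

```text
time: 25.9
tool_pos: [549.2, -266.0, 228.2]
tcp_rot: [179.9, -0.2, 178.4]
ft_force: [0.3, 0.0, -6.8]
finger_gap: 14.2
grip_force: 108.2
```

Run:
```python
from h import *
s=snap('wrist','d1');go(549,-266,230,178.5)
cv2.imwrite('pics/d1.png',cv2.resize(s['frame'][:,:,::-1],(800,600),interpolation=cv2.INTER_CUBIC))
```

```text
lin [ 0.0006 -0.0008 -0.0014] rot [ 0.1  -0.13 -0.03] t 25.95 F [-0.1  0.6 -7. ] gap 14.2
```

View pics/d1.png

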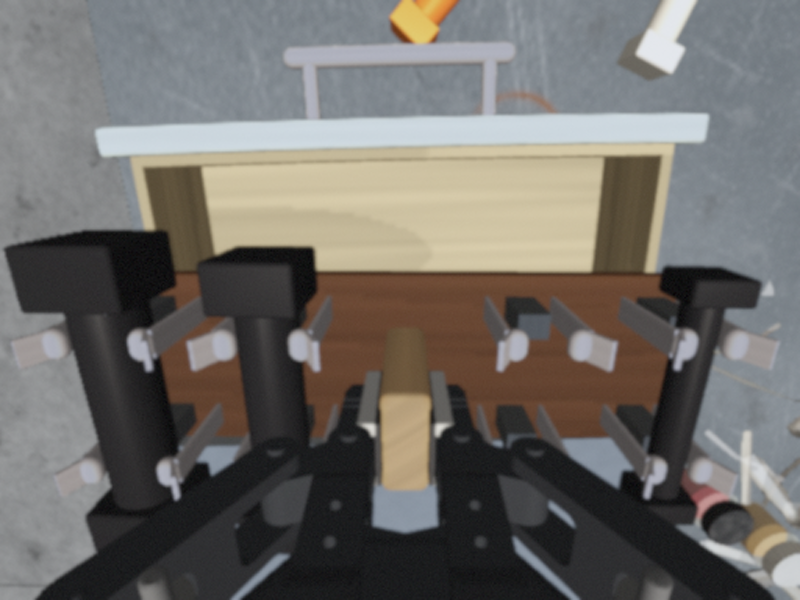

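The wrist view shows the rail held level over the drawer. The front's top edge runs (100,133)-(707,117), the bar (287,55)-(513,48), the inner walls' tops start at (145,165) and (660,157), and the floor's front corners are at about (203,165) and (604,157).

Run:
```python
from h import *
s=load('d1');f=lambda u,v,z:onz(s,u/1.5625,v/1.5625,z).round(1)
for n,p,q,z in(('front',(100,133),(707,117),109),('bar',(287,55),(513,48),86),('walltop',(145,165),(660,157),98),('floor',(203,165),(604,157),22),('railfront',(165,274),(662,272),183)):
    P,Q=f(*p,z),f(*q,z);e=P-Q;print(n,P,Q,(P+Q)/2,'L',np.linalg.norm(e).round(1),'yaw',np.degrees(np.arctan2(e[0],-e[1])).round(2))
```

```text
front [ 444.6 -427.8  109. ] [ 445.6 -100.5  109. ] [ 445.1  -264.15  109.  ] L 327.3 yaw -0.18
bar [ 406.2 -327.4   86. ] [ 406.2 -201.5   86. ] [ 406.2  -264.45   86.  ] L 125.9 yaw 0.0
walltop [ 461.9 -412.6   98. ] [ 465.7 -117.1   98. ] [ 463.8  -264.85   98.  ] L 295.5 yaw -0.74
floor [ 461.9 -413.1   22. ] [ 464.4 -115.6   22. ] [ 463.15 -264.35   22.  ] L 297.5 yaw -0.48
railfront [ 506.8 -363.6  183. ] [ 511.6 -158.4  183. ] [ 509.2 -261.   183. ] L 205.3 yaw -1.34
```

>>> servo_tool --fingers '[0.01,0.01,0.01,0.01,0.01,0.01,0.01,0.01,0.01,0.01]' --linear '[[-0.001,0.001,0.01],[-0.002,0.001,0.025],[-0.002,0.001,0.04],[-0.002,0.001,0.055],[-0.002,0.001,0.07],[-0.002,0.001,0.085],[-0.002,0.001,0.1],[-0.002,0.001,0.115],[-0.002,0.001,0.125],[-0.002,0.001,0.13]]' --rotation '[[0,0,-0.5],[0,0,-1.1],[0,0,-1.1],[0,0,-1.1],[0,0,-1.1],[0,0,-1.1],[0,0,-1.1],[0,0,-1.1],[0,0,-1.1],[0,0,-1.1]]'

```text
time: 26.95
tool_pos: [551.6, -264.4, 98.6]
tcp_rot: [179.9, -0.1, 179.6]
ft_force: [-0.4, 0.5, -7.8]
finger_gap: 14.2
grip_force: 108.2
```

>>> servo_tool --fingers '[0.01,0.01,0.01,0.01,0.01,0.01,0.01,0.01]' --linear '[[0,0,0.004],[0,0,0.008],[0,0,0.011],[0,0,0.014],[0,0,0.016],[0,0,0.018],[0,0,0.018],[0,0,0.018]]' --rotation '[[0,0,0],[0,0,0],[0,0,0],[0,0,0],[0,0,0],[0,0,0],[0,0,0],[0,0,0]]'

```text
time: 27.75
tool_pos: [552.3, -264.8, 82.4]
tcp_rot: [-180.0, 0.0, 179.6]
ft_force: [0.9, 0.0, -7.4]
finger_gap: 14.4
grip_force: 108.2
```

>>> servo_tool --fingers '[0.01,0.01,0.01,0.01,0.01]' --linear '[[0,0,0.001],[0,0,0.002],[0,0,0.003],[0,0,0.003],[0,0,0.003]]' --rotation '[[0,0,0],[0,0,0],[0,0,0],[0,0,0],[0,0,0]]'

```text
time: 28.25
tool_pos: [552.4, -264.8, 79.5]
tcp_rot: [-180.0, 0.0, 179.6]
ft_force: [-0.0, 1.1, -5.2]
finger_gap: 14.8
grip_force: 108.5
```

>>> servo_tool --fingers '[0.01,0.01,0.028,0.028,0.028,0.028,0.028,0.028,0.028,0.028]' --linear '[[0,0,0.0005],[0,0,0.001],[0,0,0.001],[0,0,0.001],[0,0,0.001],[0,0,-0.015],[0,0,-0.05],[0,0,-0.1],[0,0,-0.14],[0,0,-0.14]]' --rotation '[[0,0,0],[0,0,0],[0,0,0],[0,0,0],[0,0,0],[0,0,0],[0,0,0],[0,0,0],[0,0,0],[0,0,0]]'

```text
time: 29.25
tool_pos: [555.7, -266.9, 229.5]
tcp_rot: [-179.6, 0.7, 179.6]
ft_force: [1.4, 0.9, -0.2]
finger_gap: 27.7
grip_force: 0.0
```

Run:
```python
from h import *
s=snap('wrist','d2');go(390,-264.5,200,180)
f=s['frame'].astype(int);m=((f[:,:,0]>125)&(f[:,:,0]-f[:,:,2]>45)).astype(np.uint8)
g=f.max(2);print('dark cols row190',[ (int(a[0]),int(a[-1])) for a in np.split(np.nonzero(g[175]<55)[0],np.nonzero(np.diff(np.nonzero(g[175]<55)[0])>3)[0]+1) if len(a)>5])
n,l,st,c=cv2.connectedComponentsWithStats(m)
for i in range(1,n):
    if st[i,4]>150:print(st[i],onz(s,*c[i],92).round(1))
for y in(-104,-48,104):
  print(y,[proj(s,[552.4+dx,-264.8+y,64]).round() for dx in(-40,0,40)])
```

```text
lin [0.1648 0.0007 0.0243] rot [-0.28  0.48 -0.4 ] t 29.3 F [-0.3  0.3 -0.1] gap 28.1
dark cols row190 [(156, 162), (168, 178), (208, 214), (220, 227), (351, 356)]
[255   0  36  17 430] [ 397.3 -254.6   92. ]
[254 171  17  34 527] [ 553.4 -264.7   92. ]
[441 309  21  18 162] [719.6 -37.5  92. ]
[476 334  24  19 271] [764.   24.9  92. ]
-104 [array([163., 143.]), array([167., 179.]), array([172., 213.])]
-48 [array([216., 142.]), array([218., 179.]), array([220., 213.])]
104 [array([361., 142.]), array([357., 179.]), array([353., 212.])]
```

Released. The block reads (553,-265), 90 mm into the drawer floor, and the mandrel columns are where expected. Next I move to the front of the handle.

>>> servo_tool --fingers '[0,0,0,0,0,0,0,0,0,0]' --linear '[[0.045,0,0],[0.09,0,0],[0.135,0,0],[0.18,0,0],[0.19,0.001,0.02],[0.19,0.001,0.06],[0.19,0.001,0.1],[0.19,0.001,0.14],[0.19,0.001,0.14],[0.19,0.001,0.14]]' --rotation '[[0,0,0],[0,0,0],[0,0,0],[0,0,0],[0,0,0],[0,0,0],[0,0,0],[0,0,0],[0,0,0],[0,0,0]]' --force 40

```text
time: 30.3
tool_pos: [361.5, -261.8, 79.1]
tcp_rot: [179.9, -0.1, 179.6]
ft_force: [-0.3, -0.5, 0.4]
finger_gap: 0.3
grip_force: 0.0
```

>>> servo_tool --fingers '[0,0,0,0,0,0,0,0,0,0]' --linear '[[-0.003,0,0],[-0.006,0,0],[-0.01,0,0],[-0.014,0,0],[-0.018,0,0],[-0.022,0,0],[-0.027,0,0],[-0.034,0,0],[-0.042,0,0],[-0.05,0,0]]' --rotation '[[0,0,0],[0,0,0],[0,0,0],[0,0,0],[0,0,0],[0,0,0],[0,0,0],[0,0,0],[0,0,0],[0,0,0]]'

```text
time: 31.3
tool_pos: [412.8, -262.7, 79.1]
tcp_rot: [180.0, -0.0, 179.6]
ft_force: [-1.2, 0.9, -0.1]
finger_gap: 0.1
grip_force: 0.7
```

>>> servo_tool --fingers '[0,0,0,0,0,0,0,0,0,0]' --linear '[[-0.01,0,0],[-0.02,0,0],[-0.03,0,0],[-0.04,0,0],[-0.05,0,0],[-0.06,0,0],[-0.07,0,0],[-0.08,0,0],[-0.09,0,0],[-0.1,0,0]]' --rotation '[[0,0,0],[0,0,0],[0,0,0],[0,0,0],[0,0,0],[0,0,0],[0,0,0],[0,0,0],[0,0,0],[0,0,0]]'

```text
time: 32.3
tool_pos: [513.1, -263.5, 79.3]
tcp_rot: [180.0, -0.0, 179.6]
ft_force: [-1.6, 1.2, -0.4]
finger_gap: 0.1
grip_force: 0.7
```

>>> servo_tool --fingers '[0,0,0,0,0,0,0,0,0,0]' --linear '[[-0.008,0,0],[-0.015,0,0],[-0.021,0,0],[-0.026,0,0],[-0.03,0,0],[-0.034,0,0],[-0.038,0,0],[-0.041,0,0],[-0.043,0,0],[-0.045,0,0]]' --rotation '[[0,0,0],[0,0,0],[0,0,0],[0,0,0],[0,0,0],[0,0,0],[0,0,0],[0,0,0],[0,0,0],[0,0,0]]'

```text
time: 33.3
tool_pos: [557.4, -263.9, 79.3]
tcp_rot: [-180.0, -0.0, 179.6]
ft_force: [-1.4, -0.3, 0.1]
finger_gap: 0.2
grip_force: 0.5
```

>>> servo_tool --fingers '[0,0,0,0,0,0,0,0,0,0]' --linear '[[-0.002,0,0],[-0.004,0,0],[-0.006,0,0],[-0.008,0,0],[-0.01,0,0],[-0.012,0,0],[-0.013,0,0],[-0.014,0,0],[-0.015,0,0],[-0.016,0,0]]' --rotation '[[0,0,0],[0,0,0],[0,0,0],[0,0,0],[0,0,0],[0,0,0],[0,0,0],[0,0,0],[0,0,0],[0,0,0]]'

```text
time: 34.3
tool_pos: [571.0, -263.9, 79.1]
tcp_rot: [180.0, -0.3, 179.6]
ft_force: [-16.9, 0.8, 12.6]
finger_gap: -0.1
grip_force: 8.9
```

The stop is reached at -17 N, right where the drawer should be shut. I back off and check.

>>> servo_tool --fingers '[0,0,0,0,0,0,0,0,0,0]' --linear '[[0.005,0,0],[0.02,0,0],[0.04,0,0],[0.06,0,0],[0.09,0,0],[0.1,0,-0.04],[0.1,0,-0.08],[0.1,0,-0.12],[0.1,0,-0.12],[0.1,0,-0.12]]' --rotation '[[0,0,0],[0,0,0],[0,0,0],[0,0,0],[0,0,0],[0,0,0],[0,0,0],[0,0,0],[0,0,0],[0,0,0]]'

```text
time: 35.3
tool_pos: [474.2, -263.8, 201.0]
tcp_rot: [-179.9, 0.2, 179.6]
ft_force: [-0.1, -0.4, -0.1]
finger_gap: -0.3
grip_force: 0.0
```

Run:
```python
from h import *
d=snap('side','s4');s=snap('wrist','d4');f=s['frame'].astype(int)
print(r.sense()['ft_force'].round(1),r.sense()['tool_pos'])
# drawer front / chest along the centre line: grey levels down from the handle, in side view row of the front top
for y in(-180,-340):
    xs=np.arange(560,670,3);print(y,[int(d['frame'][tuple(proj(d,[x,y,109]).round().astype(int)[::-1])].max()) for x in xs])
    print(y,'bar',[(int(x),int(s['frame'][int(q[1]),int(q[0])].max())) for x in range(560,620,4) for q in[proj(s,[x,-250,86])] if 0<=q[0]<512 and 0<=q[1]<384])
```

```text
[-1.2 -0.6 -0.6] [ 472.81564234 -262.79657261  198.09601427]
-180 [136, 132, 134, 137, 137, 142, 135, 148, 112, 90, 147, 143, 142, 142, 144, 147, 141, 98, 97, 98, 159, 250, 245, 243, 246, 210, 69, 135, 169, 168, 167, 167, 168, 169, 169, 169, 169]
-180 bar [(560, 24), (564, 24), (568, 20), (572, 21), (576, 22), (580, 22), (584, 17), (588, 21), (592, 22), (596, 17), (600, 25), (604, 21), (608, 18), (612, 28), (616, 22)]
-340 [144, 153, 150, 144, 137, 128, 197, 209, 182, 126, 138, 144, 143, 128, 89, 92, 94, 93, 95, 89, 164, 246, 243, 242, 249, 191, 140, 168, 167, 164, 164, 164, 164, 165, 165, 166, 163]
-340 bar [(560, 24), (564, 24), (568, 20), (572, 21), (576, 22), (580, 22), (584, 17), (588, 21), (592, 22), (596, 17), (600, 25), (604, 21), (608, 18), (612, 28), (616, 22)]
```

```bash
python3 -c "
from bench import r
print(r.hand_in())"
```

```text
the job is handed in; nothing more can be done
None
```

The job is handed in with no verdict returned: mandrels 0, 1 and 3 are in their own clips, clip2 is empty because its mandrel was missing, the loaded rail is in the drawer, and the drawer was pushed shut to its stop.

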